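Clear the way and switch on the worktop shelf's light from below

ROBOT

A 7-joint arm with a two-finger parallel gripper is mounted at the origin on a cart in front of the work surface, level with it; the furniture and walls round the work are solid. World frame = base frame: x ahead of the robot, y to its left, z up, the work surface at z = 0. Lengths are in m, angles in rad, forces in N, time in s.
With the tool pointing down it reaches from about 0.35 to 0.9 m from the base axis. Payload 8.1 kg.
Tool frame: the origin (TCP) lies between the finger pads; the fingertips stand ahead of it and the grasp point (between the pads) is the TCP (arm.nose_length is the z of the fingertips in the tool frame, in m); z points along the fingers, y is the line along which they close (so a half turn about z gives the same grasp; the last joint's range is limited). The gripper opens to 92 mm and grips with 3 to 60 N. Pads are 19 mm wide; open, the fingers measure 130 mm over their backs; the gripper's body (75 mm by 190 mm) begins 47 mm behind the grasp point.
Start: joints at [1.147, 0.434, 0.025, 1.573, -0.012, 1.134, -0.075], TCP at [0.197, -0.593, 0.208] pointing down, gripper open.
Joint ranges: [-2.62, 2.62], [-0.44, 2.09], [-1.27, 1.32], [0.08, 2.57], [-1.32, 4.46], [0.12, 2], [-2.74, 2.74]. Speed limits (rad/s): [2.22, 2.22, 3.01, 3.01, 3.14, 3.14, 3.14].

INTERFACE

Orientations are given as a rotation vector (axis times angle).
In Python, from cell import sensors, optics, arm gives the robot as it stands.
- The arm moves only by the tool arm_command, never from a script. Its argument "deltas" is one flat list of numbers, 7 for each row, row after row: the turn, a rotation vector about the world's x, y, z as a fraction of full scale, then the shift along the world's x, y, z as a fraction of full scale, then the finger opening in mm, from 0 to 91.8. In form: [wx, wy, wz, dx, dy, dz, fingers, wx, wy, wz, dx, dy, dz, fingers, ...]. A call has 1 to 20 rows; each row is the pose to reach, as a shift and turn from the pose commanded when the call began; what a row does not reach only later rows make up. Full scale, the value 1, is 1 m for a shift and 90 degrees for a turn. A row lasts 1/10 s, in which the tool goes at most 50 mm and 8.59 degrees, less where a joint would pass 70% of its speed; a pose out of reach is approached as far as the arm can. A call with a number of a shift or a turn outside -1 to 1 is refused whole. A call with a gripper value outside its range is refused whole. The fingers move at their own pace and stop on an object; "force" is the grip in N (left out, the last holds). Time passes only in rows, so rows that repeat a pose let the fingers close. It gives the time, the measured TCP pose, the force, the opening and the grip force at its end, in the units of the state.
- sensors.observe(): the state, without advancing time (a new reading comes with each control period).
- optics.get_image(name): name is "scene" or "top" or "wrist"; returns the picture (384x512x3 uint8, blue, green, red); there is no depth.
- optics.calibration(name): a dict with "camera_matrix" (3x3 intrinsics, pixels), "rvec" (rotation vector, rad) and "tvec" (3), from world to camera coordinates, as OpenCV has them. Camera axes: x right, y down, z forward; pixel columns grow to the right and rows downward; lengths in m; the calibration is good to about 2 mm. A picture is of the moment at which its call begins: read the wrist's pose just before it. calibration takes no time and is no camera call; for the wrist camera it gives the pose at the moment of the call.
- arm.sign_off(): hands the job in; it is judged then, once.
The state is a dict: "clock": time; "joints": joint angles; "dq": joint speeds; "joint_efforts": joint torques, N m; "position": TCP position; "ee_rot": TCP orientation; "force": force on the tool from outside, world axes, zero at the start; "ft_torque": the same for the moment, N m; "width": opening from 0.0 (shut) to 1.0 (fully open); "gripper_force": force on a finger pad.
Only numpy, scipy, OpenCV 4.12 (cv2) and the standard library are available. Lean on these libraries where they do the work, as an engineer would, in place of code of your own. Each camera call takes 0.05 s, during which the arm holds its last target. There are 200 camera calls.

TASK

The pepper mill and the spice jar stand in front of the light switch of the low wooden shelf. First stand both of them upright on the wooden tray, then switch the light on: reach in under the shelf's front lip and push the grey bar of the switch fully up from below, so that it stays up at its stop. Leave the mug, the two glasses, the dish and the tin where they are.

Things in the scene. Friction and masses are not known exactly. Their poses are not given: they have to be found in the camera images.
- pepper_mill: Dark wooden pepper mill, round, 170 tall, 58 wide at the foot; above a groove at 122 its head is 48 wide from 123 to 159, with a 12 wide knob on top up to 170; one rigid piece, about 0.18 kg. Stands on the worktop in front of the shelf, next to the spice jar. A wall cabinet hangs over the shelf, 460 above the worktop, so carry it low. Origin: centre of its underside, z up its axis.
- spice_jar: Round spice jar with a green cap, 46 wide, 106 tall, about 0.11 kg. Stands in front of the shelf next to the pepper mill (about 90 to 102 from axis to axis, either one may be on the left; each axis 62 to 75 in front of the lip). Origin: centre of its underside, z up its axis.
- tray: Fixed flat wooden tray, outside 190 (its x) by 130 (its y); floor 8 thick, rim 8 wide and 18 high (10 above its floor). Origin: centre of its underside, on the worktop; its x axis is the long one. It stands on the left or the right of the work, with the mug on the other side.
- shelf_riser: Fixed low wooden shelf on the worktop: board 380 wide (its y), 170 deep (its x), 12 thick, underside 170 and top 182 above the worktop; end panels 14 thick under both ends, set back 42 from the front edge. Origin: on the worktop under the board's centre; x points away from the robot, into the shelf. The front edge (the lip) is at x = -85. The glass dish and the tin stand on it.
- switch_box: Fixed light switch under the shelf's front lip, within 30 of the shelf's middle. Origin: on the worktop (z = 0) straight below the lip's front edge, at the switch's middle; x points into the shelf, y left along the lip. A white box 80 wide hangs under the board from x = 19 to 87, z = 140 to 170, with the grey push bar below it.
- lip_clip (a point): Lower front edge of a small aluminium clip, 30 wide, folded over the lip right above the switch (x = -2, z = 168 in the switch box's frame): it marks the switch, whose bar is hidden from above. The lip overhangs the push bar by 20 and lies 42 above its raised underside, so shut fingers can come in from the front, pointing forward and down at 35 to 45 degrees.
- bar_edge (a point): Middle of the lower front edge of the switch's grey push bar (64 wide along y, 44 deep along x, edges rounded by 5). In the switch box's frame it lies at x = 20, z = 110 when the bar is fully down and z = 126 when it is fully up. It moves with the bar.
- push_bar (a joint): Height of the grey push bar, m: 0 fully down (off), 0.016 its upper stop (on, its underside 14 below the white box). It slides straight up and down; about 3 N upward moves it, a push on its front edge by a slanting finger is enough, and it stays where it is left.
- mug: Stoneware mug, 81 wide, 120 over its handle, 94 tall, standing on the side opposite to the tray. Origin: on its underside. Leave it.
- beaker: Plain opaque beaker, 78 wide, 109 tall, standing under the shelf to one side of the switch, axis about 88 to 94 sideways from the switch's middle. Origin: centre of its underside. Leave it.
- tumbler: Clear tumbler, 81 wide, 93 tall, standing under the shelf on the other side of the switch, like the beaker. Origin: centre of its underside. Leave it.
- glass_dish: White round dish, 120 wide, 59 high, on top of the shelf. Origin: centre of its underside. Leave it.
- tin: Food tin, 75 wide, 110 tall, on top of the shelf. Origin: centre of its underside. Leave it.

How it is judged:
On the way, in this order (a step that is already met when the one before it is completed fails the run):
1. the pepper mill and the spice jar both stand upright on the floor of the tray (x of pepper_mill in the frame of tray between -0.08 and 0.08 m and y of pepper_mill in the frame of tray between -0.052 and 0.052 m and z of pepper_mill in the frame of tray between 0.003 and 0.013 m and angle between each of pepper_mill, spice_jar's own z axis and vertical below 0.1 rad and linear speed of each of pepper_mill, spice_jar below 0.03 m/s and x of spice_jar in the frame of tray between -0.08 and 0.08 m and y of spice_jar in the frame of tray between -0.052 and 0.052 m and z of spice_jar in the frame of tray between 0.003 and 0.013 m), for 0.2 s.
2. the push bar is pushed fully up (within 2.5 mm of its stop) (value of joint push_bar above 0.0135 m), for 0.2 s.
At the end, for the whole second after the job is handed in: Mill and jar stand upright (within 0.1 rad) and at rest on the tray's floor inside its rim, the push bar is up (over 13.5 of its 16 mm), and the mug, beaker, tumbler, dish and tin are within 30 mm of where they started (all of step 1 and value of joint push_bar above 0.0135 m and distance of each of mug, beaker, tumbler, glass_dish, tin from where it was at the start of the episode below 0.03 m); the robot touches nothing.
It fails at once if the mill or the jar is tipped over (more than 0.6 rad) (angle between any of pepper_mill, spice_jar's own z axis and vertical above 0.6 rad).
It fails at once if the mug, beaker, tumbler, dish or tin is pushed more than 30 mm or tipped (distance of any of mug, beaker, tumbler, glass_dish, tin from where it was at the start of the episode above 0.03 m or angle between any of mug, beaker, tumbler, glass_dish, tin's own z axis and vertical above 0.5 rad).
It also fails if it takes over 59 s, if anything falls off the work surface, if the arm or the gripper's body presses on something with over 40 N, if the wrist force passes 120 N, or if a joint passes its speed limit or range.

## Working session

There is one attempt and no reset: what is moved stays moved. The work goes in short steps, Python scripts to look and compute and a tool call to move; the robot and the scene stay as the last step left them, time stands still between calls to the robot, and variables do not carry over. Pictures are saved under pics/ and viewed, at most 10 in all, crops included, and the job is handed in when it is done.

Besides the shell and the picture viewer there is one more tool, called after "Request:" as name(argument=value, ...), one argument or row to a line, values as JSON. arm_command: Moves the arm, as the interface text tells. Its arguments: {"type":"object","properties":{"deltas":{"type":"array","items":{"type":"number"}},"force":{"type":"number"}},"required":["deltas"]}

```bash
mkdir -p pics; ls
python3 - <<'E'
from cell import sensors, optics, arm
import cv2,numpy as np
s=sensors.observe()
for k in s: print(k,np.round(s[k],4))
print(arm.nose_length)
a=optics.get_image("scene");b=optics.get_image("top")
cv2.imwrite("pics/scene0.png",a);cv2.imwrite("pics/top0.png",b)
for n in("scene","top","wrist"):
  c=optics.calibration(n);R=cv2.Rodrigues(np.array(c["rvec"]))[0];print(n,np.round(c["camera_matrix"],1).tolist(),"pos",np.round(-R.T@np.array(c["tvec"]).ravel(),3),"fwd",np.round(R[2],3))
E
```

```text
pics
clock 0.0
joints [ 1.1474  0.4352  0.025   1.5741 -0.0116  1.134  -0.0751]
dq [-0.0008 -0.0006 -0.0004  0.0001 -0.0002 -0.001  -0.0006]
joint_efforts [-1.00000e-04 -6.67854e+01  9.84900e-01 -3.14465e+01 -6.06000e-02
  4.31000e-02  2.00000e-04]
position [ 0.1968 -0.5926  0.2075]
ee_rot [-3.0998e+00 -5.0140e-01  7.0000e-04]
force [-1.0122 -0.2812  0.2786]
ft_torque [-0.0174  0.0075  0.0138]
gripper_force 0.0
width 0.999
0.019
scene [[463.9, 0.0, 261.2], [0.0, 463.9, 192.7], [0.0, 0.0, 1.0]] pos [-0.386  0.828  0.659] fwd [ 0.674 -0.617 -0.406]
top [[471.9, 0.0, 258.1], [0.0, 471.9, 194.9], [0.0, 0.0, 1.0]] pos [-0.078  0.039  1.256] fwd [ 0.473 -0.035 -0.88 ]
wrist [[265.1, 0.0, 260.0], [0.0, 265.1, 191.0], [0.0, 0.0, 1.0]] pos [ 0.265 -0.57   0.385] fwd [-0.261 -0.085 -0.962]
```

View pics/scene0.png

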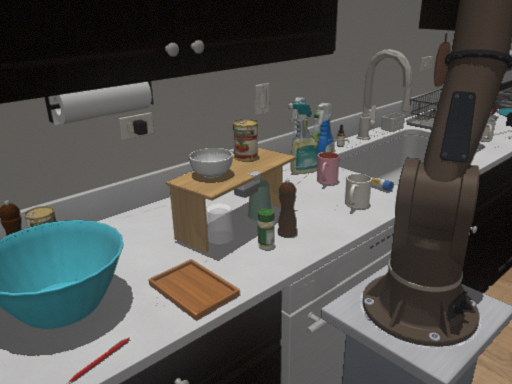

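View pics/top0.png

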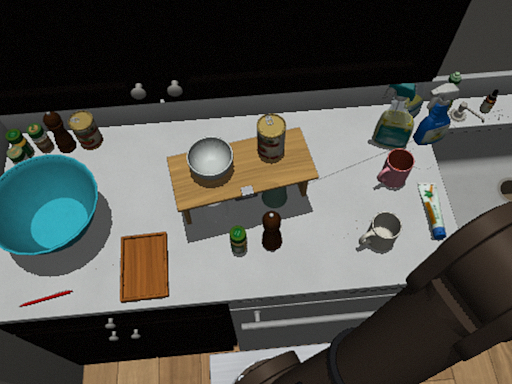

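The scene view shows the tray at about (195,287), the jar at (266,228), the mill at (288,208) and the clip at (248,187). In the top view they are at: tray (145,266), jar (238,240), mill (272,230), clip (247,190), mug (382,232). I'll enlarge both areas to pick points.

Run:
```python
import cv2
a=cv2.imread("pics/top0.png")[130:310,110:330];b=cv2.imread("pics/scene0.png")[140:320,140:360]
for n,i in(("tc",a),("sc",b)):
  i=cv2.resize(i,None,fx=3.3,fy=3.3,interpolation=cv2.INTER_CUBIC)
  i=cv2.convertScaleAbs(i,alpha=1.2,beta=25); cv2.imwrite(f"pics/{n}.png",i); print(i.shape)
```

```text
(594, 726, 3)
(594, 726, 3)
```

View pics/tc.png

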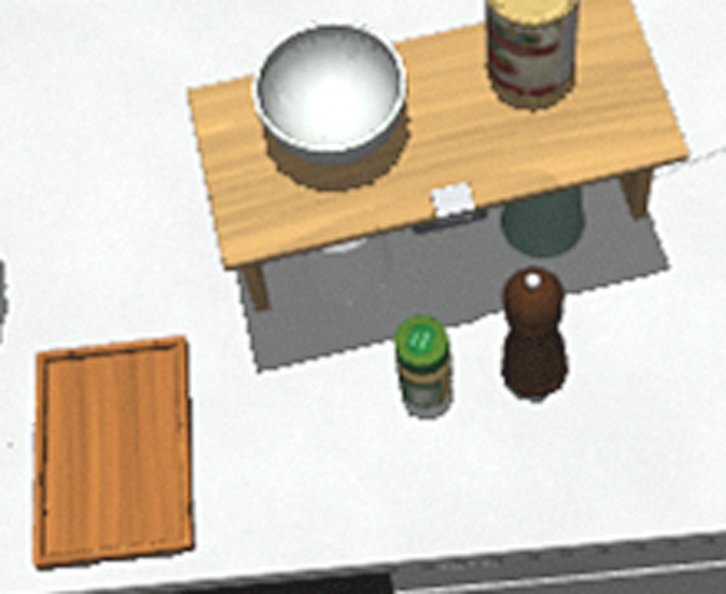

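View pics/sc.png

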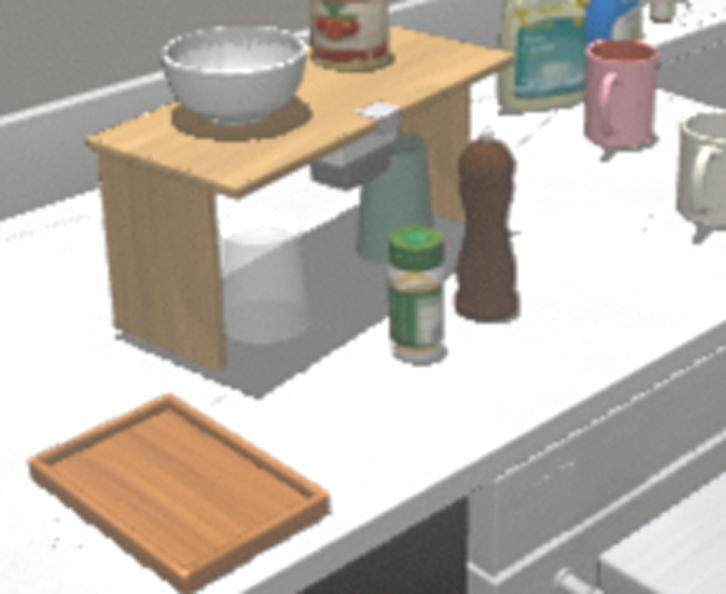

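The crops show sharp detail. Top crop: tray corners (38,352), (187,337), (192,550), (36,567), jar cap (422,335), knob (533,280), clip edge (455,214). Scene crop: cap (416,236), knob (486,133).

```bash
cat > h.py <<'E'
from cell import sensors, optics, arm
import cv2,numpy as np
def cam(n):
    c=optics.calibration(n);R=cv2.Rodrigues(np.array(c["rvec"],float))[0];return np.array(c["camera_matrix"]),R,np.array(c["tvec"],float).ravel()
def ray(n,p,C=None):
    K,R,t=C or cam(n);d=R.T@np.linalg.inv(K)@[p[0],p[1],1];return -R.T@t,d/np.linalg.norm(d)
def plane(n,p,z,C=None):
    o,d=ray(n,p,C);return o+d*(z-o[2])/d[2]
def tri(p,q,n="top",m="scene"):
    o,d=ray(n,p);u,v=ray(m,q);A=np.array([d,-v]).T
    s=np.linalg.lstsq(A,u-o,rcond=None)[0];a=o+d*s[0];b=u+v*s[1];return (a+b)/2,np.linalg.norm(a-b)
T=lambda x,y:(110+(x+.5)/3.3-.5,130+(y+.5)/3.3-.5)
S=lambda x,y:(140+(x+.5)/3.3-.5,140+(y+.5)/3.3-.5)
E
python3 - <<'E'
from h import *
np.set_printoptions(precision=4,suppress=True)
tr=[plane("top",T(*p),.018) for p in((38,352),(187,337),(192,550),(36,567))]
ts=[plane("scene",S(*p),.018) for p in((32,463),(168,398),(328,495),(187,578))]
print("tray top",np.array(tr),np.mean(tr,0)); print("tray sc",np.array(ts),np.mean(ts,0))
for n,p,q,z in(("jar",(422,333),(416,236),.106),("knob",(533,279),(486,132),.17)):
  print(n,tri(T(*p),S(*q)),plane("top",T(*p),z),plane("scene",S(*q),z))
print("clip",tri(T(455,214),S(386,130)),plane("top",T(455,214),.168))
print("shelf",[plane("top",T(*p),.182) for p in((224,259),(687,155),(188,90),(632,0))])
print("shelf sc",[plane("scene",S(*p),.182) for p in((233,186),(512,58),(88,140))])
print("mill foot",plane("scene",S(488,312),0.0),plane("top",T(534,388),0.0))
print("mug",plane("top",(385,222),.094))
E
```

```text
tray top [[0.4913 0.3911 0.018 ]
 [0.4932 0.2626 0.018 ]
 [0.3037 0.2584 0.018 ]
 [0.3015 0.384  0.018 ]] [0.3974 0.324  0.018 ]
tray sc [[0.4859 0.3966 0.018 ]
 [0.4904 0.2741 0.018 ]
 [0.3076 0.2655 0.018 ]
 [0.3016 0.3904 0.018 ]] [0.3964 0.3316 0.018 ]
jar (array([0.4387, 0.0574, 0.1033]), np.float64(0.0010717435318663513)) [0.438  0.0577 0.106 ] [0.434  0.0612 0.106 ]
knob (array([ 0.4475, -0.0326,  0.1672]), np.float64(0.0008823134916717914)) [ 0.4466 -0.0322  0.17  ] [ 0.4422 -0.0277  0.17  ]
clip (array([0.5114, 0.0232, 0.166 ]), np.float64(0.0003929309125195399)) [0.5105 0.0233 0.168 ]
shelf [array([0.4808, 0.2044, 0.182 ]), array([ 0.5384, -0.1653,  0.182 ]), array([0.6394, 0.2323, 0.182 ]), array([ 0.6934, -0.142 ,  0.182 ])]
shelf sc [array([0.4798, 0.2079, 0.182 ]), array([ 0.5312, -0.1529,  0.182 ]), array([0.635, 0.238, 0.182])]
mill foot [ 0.4368 -0.0278  0.    ] [ 0.4245 -0.0333  0.    ]
mug [ 0.4304 -0.3411  0.094 ]
```

Distances agree with the givens: 90 mm from axis to axis, mill and jar 72 and 67 mm in front of the lip, and a tray measuring about 190 x 127. I'll move above the mill, closing along the lip (turn −9.4°).

Request:
arm_command(
  deltas=[0,0,-0.1,0.25,0.56,0.03,91.8,0,0,-0.1,0.25,0.56,0.03,91.8,0,0,-0.1,0.25,0.56,0.03,91.8,0,0,-0.1,0.25,0.56,0.03,91.8,0,0,-0.1,0.25,0.56,0.03,91.8,0,0,-0.1,0.25,0.56,0.03,91.8,0,0,-0.1,0.25,0.56,0.03,91.8,0,0,-0.1,0.25,0.56,0.03,91.8,0,0,-0.1,0.25,0.56,0.03,91.8,0,0,-0.1,0.25,0.56,0.03,91.8,0,0,-0.1,0.25,0.56,0.03,91.8,0,0,-0.1,0.25,0.56,0.03,91.8,0,0,-0.1,0.25,0.56,0.03,91.8,0,0,-0.1,0.25,0.56,0.03,91.8,0,0,-0.1,0.25,0.56,0.03,91.8,0,0,-0.1,0.25,0.56,0.03,91.8],
)

```text
clock: 1.7
position: [0.4464, -0.0346, 0.238]
ee_rot: [3.131, 0.253, -0.001]
force: [0.0, -0.7, 0.1]
width: 0.999
gripper_force: 0.0
```

```bash
cat > look.py <<'E'
from h import *
import sys
from scipy.spatial.transform import Rotation as Ro
np.set_printoptions(precision=4,suppress=True)
def state():
    s=sensors.observe();R=Ro.from_rotvec(s["ee_rot"]).as_matrix()
    print("t",s["clock"],"p",np.array(s["position"]),"y",R[:,1],"z",R[:,2],"F",np.array(s["force"]),"w",s["width"],s["gripper_force"]);print("q",np.array(s["joints"]))
def proj(n,P):
    K,R,t=cam(n);p=K@(R@np.array(P)+t);return p[:2]/p[2]
E
python3 - <<'E'
from look import *
state()
print(proj("wrist",[.4475,-.0326,.170]),proj("wrist",[.4387,.0574,.106]),proj("wrist",[.511,.0233,.168]))
cv2.imwrite("pics/w1.png",optics.get_image("wrist"))
E
```

```text
t 1.7 p [ 0.4464 -0.0346  0.238 ] y [ 0.1607 -0.987   0.0004] z [-0.0009 -0.0006 -1.    ] F [ 0.0453 -0.737   0.116 ] w 0.9993474813545401 0.0
q [ 0.2893  0.1461 -0.3723  1.9114  0.0602  1.0956 -1.5164]
[257.7056 191.5836] [182.1399 171.9303] [207.3578 114.0067]
```

View pics/w1.png

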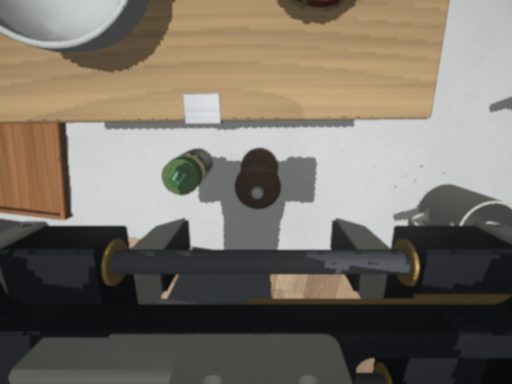

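The knob appears at (257,192) and the cap at (183,174), both matching the predictions, so I'll descend on the mill head, grip it and lift. The clip's edge is at (203,124). I'll re-measure it by ray in the same pass.

Run:
```python
from look import *
for p in((184,124),(219,122),(202,123),(106,122),(430,118)):print(p,plane("wrist",p,.168),plane("wrist",p,.182))
```

```text
(184, 124) [0.4991 0.0432 0.168 ] [0.5001 0.0395 0.182 ]
(219, 122) [0.5059 0.0122 0.168 ] [0.5066 0.0102 0.182 ]
(202, 123) [0.5026 0.0272 0.168 ] [0.5034 0.0244 0.182 ]
(106, 122) [0.4895 0.1128 0.168 ] [0.4911 0.1051 0.182 ]
(430, 118) [ 0.54   -0.1747  0.168 ] [ 0.5387 -0.1661  0.182 ]
```

Request:
arm_command(
  deltas=[0,0,0,0.001,0.002,-0.04,91.8,0,0,0,0.001,0.002,-0.08,91.8,0,0,0,0.001,0.002,-0.098,91.8,0,0,0,0.001,0.002,-0.098,91.8,0,0,0,0.001,0.002,-0.098,91.8,0,0,0,0.001,0.002,-0.098,40,0,0,0,0.001,0.002,-0.098,40,0,0,0,0.001,0.002,-0.098,40,0,0,0,0.001,0.002,-0.098,40,0,0,0,0.001,0.002,-0.098,40,0,0,0,0.001,0.002,-0.098,40,0,0,0,0.001,0.002,-0.098,40,0,0,0,0.001,0.002,-0.098,40],
  force=20,
)

```text
clock: 3.05
position: [0.448, -0.0311, 0.1402]
ee_rot: [3.131, 0.257, -0.0]
force: [-1.1, 0.6, 0.0]
width: 0.438
gripper_force: 0.0
```

The opening is 40 mm with no grip force, so the head isn't between the pads, or the fingers were still moving. I'll look before doing anything else.

Run:
```python
from look import *
state()
a=optics.get_image("wrist");b=optics.get_image("scene");state()
cv2.imwrite("pics/w2.png",np.hstack([a[:,:400],cv2.resize(b[140:268,220:353],None,fx=3,fy=3)]))
```

```text
t 3.05 p [ 0.448  -0.0311  0.1402] y [ 0.163  -0.9866  0.    ] z [-0.0002 -0.     -1.    ] F [-1.0924  0.6337  0.0132] w 0.4375718333379693 0.0
q [ 0.2603  0.2591 -0.3701  2.0474  0.1231  0.8558 -1.5865]
t 3.15 p [ 0.4481 -0.0311  0.1402] y [ 0.1629 -0.9866  0.    ] z [-0.0001 -0.     -1.    ] F [-0.4259  0.0782 -0.32  ] w 0.43599100467167073 0.0
q [ 0.2603  0.2591 -0.3701  2.0474  0.1231  0.8558 -1.5865]
```

View pics/w2.png

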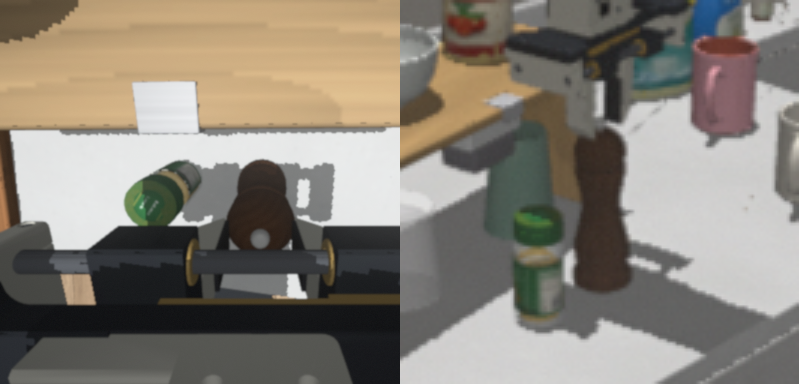

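Run:
```python
from look import *
print("knob pred",proj("wrist",[.4475,-.0326,.170]),"knob wrist",plane("wrist",(260,238),.17))
s=lambda p:(np.array(p)-[220,140])*3+[400,0]
R=Ro.from_rotvec(sensors.observe()["ee_rot"]).as_matrix();P=np.array(sensors.observe()["position"])
for e in(-.021,.021):
  for z in(0,.019): print(e,z,"scene crop px",s(proj("scene",P+R@[0,e,z])),"wrist",proj("wrist",P+R@[0,e,z]))
print("knob scene",s(proj("scene",[.4475,-.0326,.170])),s(proj("scene",[.4475,-.0326,.140])))
```

```text
knob pred [261.7869 239.3994] knob wrist [ 0.4482 -0.0314  0.17  ]
-0.021 0 scene crop px [585.3859 152.9584] wrist [230.3324 219.696 ]
-0.021 0.019 scene crop px [585.2177 171.64  ] wrist [232.9238 210.5533]
0.021 0 scene crop px [611.2036 138.6403] wrist [288.8868 219.7334]
0.021 0.019 scene crop px [610.8891 156.9798] wrist [286.3451 210.5883]
knob scene [600.3703 115.9979] [599.9637 145.6585]
```

Run:
```python
import cv2,numpy as np
i=cv2.imread("pics/w2.png");a=cv2.resize(i[150:310,190:340],None,fx=3.5,fy=3.5)[:560,:400];a=cv2.resize(i[150:310,190:335],(400,441));b=cv2.resize(i[20:240,500:680],(361,441))
o=np.hstack([a,b]).astype(float)/255;cv2.imwrite("pics/w3.png",(255*o**.5).astype(np.uint8))
```

```text
(no output)
```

View pics/w3.png

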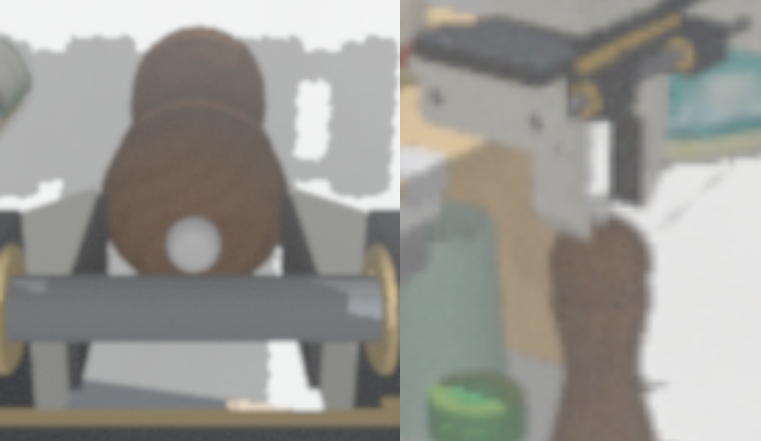

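The picture fits fingers that sit about 17–36 mm higher on the tool than expected: the tips are at the head's dome and the knob is in the gap. I'll raise the arm, shut the fingers in free air and measure where the tips really are.

Request:
arm_command(
  deltas=[0,0,0,0,0,0.0,70,0,0,0,0,0,0.0,91,0,0,0,0,0,0,91,0,0,0,0,0,0.04,91,0,0,0,0,0,0.08,91,0,0,0,0,0,0.12,60,0,0,0,0,0,0.12,0,0,0,0,0,0,0.12,0,0,0,0,0,0,0.12,0,0,0,0,0,0,0.12,0,0,0,0,0,0,0.12,0,0,0,0,0,0,0.12,0,0,0,0,0,0,0.12,0],
)

```text
clock: 4.45
position: [0.4479, -0.0311, 0.2599]
ee_rot: [-3.131, -0.257, 0.001]
force: [0.3, -0.0, 1.2]
width: 0.226
gripper_force: 0.0
```

Run:
```python
from look import *
state()
s=sensors.observe();P=np.array(s["position"]);R=Ro.from_rotvec(s["ee_rot"]).as_matrix()
out=[]
for n,h in(("scene",70),("wrist",90)):
  im=optics.get_image(n);cv2.imwrite(f"pics/{n}_f.png",im)
  c=proj(n,P+R@[0,0,.0]);print(n,"tip pred",proj(n,P+R@[0,0,.019]),"tcp",c)
  x0,y0=int(c[0])-h//2-10,int(c[1])-h//2-20
  print("crop",x0,y0,"scale",400/(h+20))
  out.append(cv2.resize(im[y0:y0+h+20,x0:x0+h+20],(400,400),interpolation=cv2.INTER_CUBIC))
cv2.imwrite("pics/f.png",(255*(np.hstack(out)/255.)**.7).astype(np.uint8))
```

```text
t 4.45 p [ 0.4479 -0.0311  0.2599] y [ 0.163  -0.9866 -0.0002] z [-0.0006  0.0001 -1.    ] F [ 0.3042 -0.0022  1.2451] w 0.22556556851436596 0.0
q [ 0.2909  0.1301 -0.3784  1.8728  0.0524  1.1489 -1.5132]
scene tip pred [286.6279 154.6221] tcp [286.7134 147.9657]
crop 241 92 scale 4.444444444444445
wrist tip pred [259.5932 210.6187] tcp [259.5674 219.7495]
crop 204 154 scale 3.6363636363636362
```

View pics/f.png

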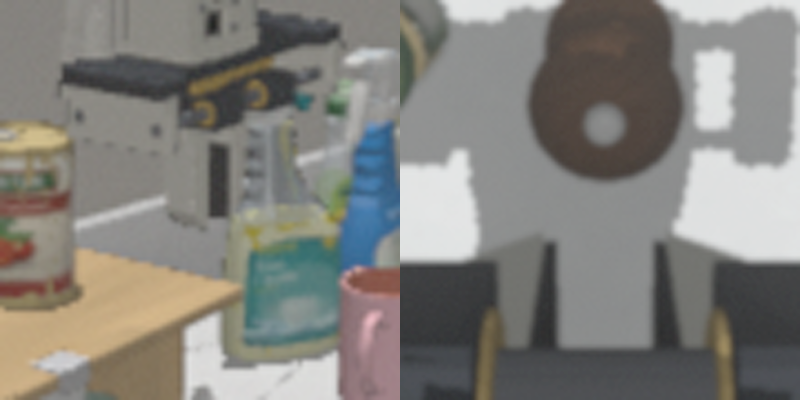

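Left: the fingertips end at about (205,218) in the crop, which is scene pixel (287,141), well above the predicted tip at row 154.6. Right: the inner pad corners are at (543,237) and (660,240). I'll compute the tip's z on the tool from both.

Run:
```python
from look import *
s=sensors.observe();P=np.array(s["position"]);R=Ro.from_rotvec(s["ee_rot"]).as_matrix();print(s["width"],s["clock"])
C=cam("wrist")
for z in(-.03,-.02,-.01,0,.01,.019):
  print(z,proj("wrist",P+R@[0,.0103,z]),[ (R.T@(plane("wrist",p,(P+R@[0,0,z])[2])-P))[:2] for p in((243.3,219.2),(275.5,220))])
for z in(-.03,-.02,-.01):print("scene",z,[(proj("scene",P+R@[x,y,z])-[241,92])*4.444 for x,y in((0,-.0103),(0,.0103))])
```

```text
0.140372811574812 4.55
-0.03 [276.4677 238.4384] [array([ 0.0125, -0.0097]), array([0.012 , 0.0095])]
-0.02 [275.5351 231.5183] [array([ 0.0085, -0.0103]), array([0.008 , 0.0101])]
-0.01 [274.7018 225.3353] [array([ 0.0045, -0.011 ]), array([0.0039, 0.0108])]
0 [273.9529 219.7776] [array([ 0.0004, -0.0117]), array([-0.0002,  0.0114])]
0.01 [273.276  214.7548] [array([-0.0036, -0.0124]), array([-0.0042,  0.012 ])]
0.019 [272.7202 210.6306] [array([-0.0072, -0.013 ]), array([-0.0079,  0.0126])]
scene -0.03 [array([193.8439, 205.1014]), array([213.4828, 196.9125])]
scene -0.02 [array([193.6677, 221.1037]), array([213.2452, 212.7523])]
scene -0.01 [array([193.4926, 237.0017]), array([213.009, 228.49 ])]
```

Both views put the fingertips at tool z ≈ −0.020, not +0.019, so I'll allow for this everywhere: tip height = TCP z + 0.02 with the tool down. I'll descend on the head with TCP z = 0.105, tips at about 0.125.

Request:
arm_command(
  deltas=[0,0,0,0,0,0,91,0,0,0,0,0,0,91,0,0,0,0,0,0,91,0,0,0,0,0,0,91,0,0,0,0,0,0,91,0,0,0,0,0,0,91,0,0,0,0,0,0,91,0,0,0,0,0,0,91,0,0,0,0,0,0,91,0,0,0,0,0,-0.04,91,0,0,0,0,0,-0.08,91,0,0,0,0,0,-0.11,91,0,0,0,0,0,-0.13,91,0,0,0,0,0,-0.145,91,0,0,0,0,0,-0.155,91,0,0,0,0,0,-0.155,91,0,0,0,0,0,-0.155,91],
)

```text
clock: 6.25
position: [0.4484, -0.0311, 0.1057]
ee_rot: [3.131, 0.257, 0.001]
force: [-0.3, 0.9, 0.3]
width: 0.994
gripper_force: 0.0
```

Request:
arm_command(
  deltas=[0,0,0,0,0,0,40,0,0,0,0,0,0,40,0,0,0,0,0,0,40,0,0,0,0,0,0,40,0,0,0,0,0,0,40,0,0,0,0,0,0,40,0,0,0,0,0,0,40,0,0,0,0,0,0,40],
  force=20,
)

```text
clock: 7.05
position: [0.4481, -0.0312, 0.1053]
ee_rot: [3.131, 0.257, 0.0]
force: [1.1, -0.7, 0.7]
width: 0.519
gripper_force: 20.0
```

Gripped at 47.6 mm. I'll lift slightly, pull back clear of the jar and carry the mill over the far end of the tray at (0.443, 0.325).

Request:
arm_command(
  deltas=[0,0,0,0,0,0.02,40,0,0,0,-0.01,0,0.045,40,0,0,0,-0.04,0,0.045,40,0,0,0,-0.07,0,0.045,40,0,0,0,-0.088,0,0.045,40,0,0,0,-0.088,0.03,0.045,40,0,0,0,-0.088,0.065,0.045,40,0,0,0,-0.088,0.1,0.045,40,0,0,0,-0.088,0.135,0.045,40,0,0,0,-0.085,0.17,0.045,40,0,0,0,-0.07,0.205,0.045,40,0,0,0,-0.05,0.24,0.045,40,0,0,0,-0.03,0.275,0.045,40,0,0,0,-0.015,0.31,0.045,40,0,0,0,-0.005,0.34,0.045,40,0,0,0,-0.005,0.356,0.045,40,0,0,0,-0.005,0.356,0.045,40,0,0,0,-0.005,0.356,0.045,40,0,0,0,-0.005,0.356,0.045,40],
  force=25,
)

```text
clock: 8.95
position: [0.4428, 0.323, 0.15]
ee_rot: [3.13, 0.255, -0.001]
force: [0.2, 0.3, -2.9]
width: 0.517
gripper_force: 25.0
```

Run:
```python
from look import *
state()
cv2.imwrite("pics/top2.png",optics.get_image("top"));im=optics.get_image("scene");cv2.imwrite("pics/scene2.png",im)
im=im[170:320,140:340];cv2.imwrite("pics/s2.png",cv2.resize(im,None,fx=4,fy=4))
```

```text
t 8.95 p [0.4428 0.323  0.15  ] y [ 0.1618 -0.9868  0.0016] z [-0.0004 -0.0017 -1.    ] F [ 0.2112  0.2962 -2.9366] w 0.5174243503206956 24.99963079655572
q [-0.3198  0.4305 -0.5532  1.8002  0.2669  0.9871 -2.3894]
```

View pics/s2.png

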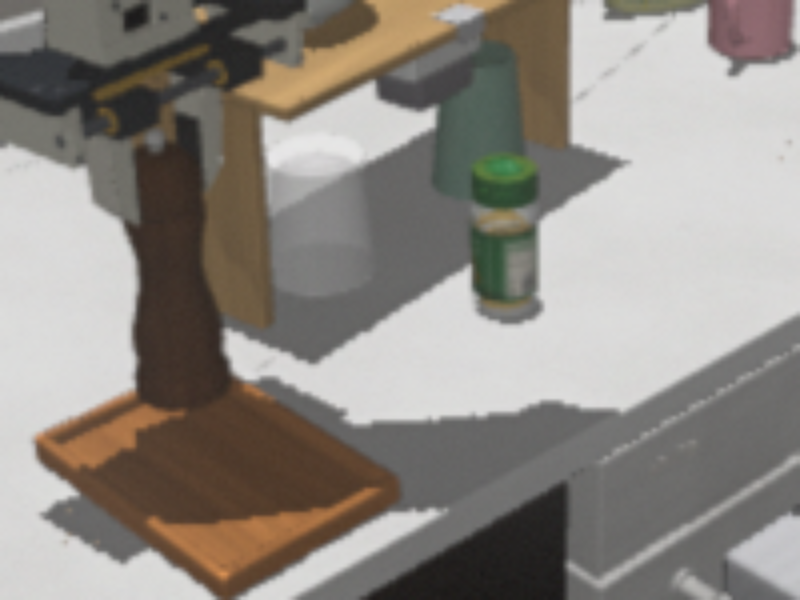

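The mill hangs upright over the tray's far end, with its foot at about (183,400) in the crop and inside the rim. I'll lower it, release and lift away.

Request:
arm_command(
  deltas=[0,0,0,0,0.001,-0.015,40,0,0,0,0,0.002,-0.028,40,0,0,0,0,0.002,-0.034,40,0,0,0,0,0.002,-0.036,40,0,0,0,0,0.002,-0.036,40,0,0,0,0,0.002,-0.036,40],
)

```text
clock: 9.65
position: [0.4432, 0.3271, 0.1146]
ee_rot: [-3.131, -0.257, -0.001]
force: [-0.5, 0.2, -2.0]
width: 0.515
gripper_force: 25.0
```

Request:
arm_command(
  deltas=[0,0,0,0,0,0,55,0,0,0,0,0,0,70,0,0,0,0,0,0,91,0,0,0,0,0,0,91,0,0,0,0,0,0,91,0,0,0,0,0,0,91,0,0,0,0,0,0,91,0,0,0,0,0,0.03,91,0,0,0,0,0,0.07,91,0,0,0,0,0,0.11,91,0,0,0,0,0,0.11,91],
)

```text
clock: 10.75
position: [0.4449, 0.3294, 0.2297]
ee_rot: [-3.126, -0.257, -0.011]
force: [-0.7, 0.2, 0.2]
width: 0.994
gripper_force: 0.0
```

Run:
```python
from look import *
state()
im=optics.get_image("wrist");cv2.imwrite("pics/wm.png",im)
g=cv2.cvtColor(im,cv2.COLOR_BGR2HSV)
p=proj("wrist",[.443,.325,.178]);print("knob pred",p)
x,y=map(int,p);r=im[y-25:y+26,x-25:x+26].astype(int)
m=((r.max(2)-r.min(2)<25)&(r.max(2)>90)).astype(np.uint8)
n,l,st,c=cv2.connectedComponentsWithStats(m)
for i in range(1,n):
  if 20<st[i,4]<600:
    q=c[i]+[x-25,y-25];print(st[i],q,plane("wrist",q,.178))
```

```text
t 10.75 p [0.4449 0.3294 0.2297] y [ 0.1631 -0.9866 -0.0044] z [ 0.0068  0.0056 -1.    ] F [-0.688   0.2224  0.1952] w 0.9940059997228512 0.0
q [-0.3012  0.3583 -0.5777  1.6905  0.2132  1.147  -2.3434]
knob pred [263.0855 201.096 ]
[19 20 11 11 97] [262. 201.] [0.4429 0.326  0.178 ]
```

The mill's knob is seen at (0.443, 0.326), as intended. Next, the jar.

Request:
arm_command(
  deltas=[0,0,0,-0.01,-0.05,0,91,0,0,0,-0.01,-0.1,0,91,0,0,0,-0.01,-0.15,-0.02,91,0,0,0,-0.006,-0.2,-0.04,91,0,0,0,-0.006,-0.25,-0.06,91,0,0,0,-0.005,-0.269,-0.07,91,0,0,0,-0.005,-0.269,-0.07,91,0,0,0,-0.005,-0.269,-0.07,91,0,0,0,-0.005,-0.269,-0.07,91],
)

```text
clock: 11.7
position: [0.438, 0.0591, 0.1542]
ee_rot: [-3.13, -0.259, 0.0]
force: [1.0, 1.0, 0.3]
width: 0.989
gripper_force: 0.0
```

Run:
```python
from look import *
state()
im=optics.get_image("wrist");cv2.imwrite("pics/wj.png",im)
h=cv2.cvtColor(im,cv2.COLOR_BGR2HSV)
m=cv2.inRange(h,(45,80,40),(80,255,255));n,l,st,c=cv2.connectedComponentsWithStats(m)
i=1+np.argmax(st[1:,4]);print(st[i],c[i],plane("wrist",c[i],.1),"pred top",proj("wrist",[.4387,.0574,.106]),"bottom of cap",proj("wrist",[.4387,.0574,.085]))
```

```text
t 11.7 p [0.438  0.0591 0.1542] y [ 0.1643 -0.9864 -0.0006] z [-0.0001  0.0006 -1.    ] F [0.9632 1.0461 0.3478] w 0.9891546150261387 0.0
q [ 0.1592  0.2436 -0.4875  2.0378  0.1448  0.8926 -1.813 ]
[ 235  183   46   44 1335] [257.8292 204.5633] [0.4309 0.0598 0.1   ] pred top [261.8625 199.0305] bottom of cap [261.719  192.4656]
```

Request:
arm_command(
  deltas=[0,0,0,-0.001,0,-0.03,91,0,0,0,-0.001,0,-0.06,91,0,0,0,-0.001,0,-0.085,91,0,0,0,-0.001,0,-0.104,91,0,0,0,-0.001,0,-0.104,91,0,0,0,-0.001,0,-0.104,91,0,0,0,-0.001,0,-0.104,38,0,0,0,-0.001,0,-0.104,38,0,0,0,-0.001,0,-0.104,38,0,0,0,-0.001,0,-0.104,38,0,0,0,-0.001,0,-0.104,38,0,0,0,-0.001,0,-0.104,38,0,0,0,-0.001,0,-0.104,38,0,0,0,-0.001,0,-0.104,38,0,0,0,-0.001,0,-0.104,38],
  force=20,
)

```text
clock: 13.25
position: [0.4371, 0.0579, 0.0502]
ee_rot: [3.131, 0.257, -0.0]
force: [-0.4, -0.3, 0.7]
width: 0.498
gripper_force: 19.8
```

Request:
arm_command(
  deltas=[0,0,0,0,0,0.02,38,0,0,0,-0.01,0,0.045,38,0,0,0.02,-0.04,0.01,0.045,38,0,0,0.05,-0.07,0.03,0.045,38,0,0,0.08,-0.087,0.06,0.045,38,0,0,0.11,-0.087,0.095,0.045,38,0,0,0.15,-0.087,0.13,0.045,38,0,0,0.15,-0.087,0.165,0.045,38,0,0,0.15,-0.087,0.2,0.045,38,0,0,0.15,-0.087,0.235,0.045,38,0,0,0.15,-0.087,0.257,0.045,38,0,0,0.15,-0.087,0.267,0.045,38,0,0,0.15,-0.087,0.267,0.045,38,0,0,0.15,-0.087,0.267,0.045,38,0,0,0.15,-0.087,0.267,0.045,38],
)

```text
clock: 14.75
position: [0.3503, 0.3231, 0.0951]
ee_rot: [3.078, 0.62, -0.001]
force: [0.4, 0.2, -1.1]
width: 0.494
gripper_force: 19.8
```

Run:
```python
from look import *
state()
```

```text
t 14.75 p [0.3503 0.3231 0.0951] y [ 0.3872 -0.922   0.0013] z [-0.0001 -0.0015 -1.    ] F [ 0.4042  0.1633 -1.1378] w 0.49422896226076246 19.799114632769488
q [-0.3933  0.4037 -0.5934  2.0234  0.3111  0.8037 -2.3415]
```

Request:
arm_command(
  deltas=[0,0,0,0,0.001,-0.015,38,0,0,0,0,0.001,-0.028,38,0,0,0,0,0.001,-0.034,38,0,0,0,0,0.001,-0.036,38,0,0,0,0,0.001,-0.036,38,0,0,0,0,0.001,-0.036,38],
)

```text
clock: 15.35
position: [0.3502, 0.326, 0.0595]
ee_rot: [-3.079, -0.623, -0.001]
force: [0.1, 0.5, -0.6]
width: 0.494
gripper_force: 19.8
```

Request:
arm_command(
  deltas=[0,0,0,0,0,0,50,0,0,0,0,0,0,65,0,0,0,0,0,0,91,0,0,0,0,0,0,91,0,0,0,0,0,0,91,0,0,0,0,0,0,91,0,0,0,0,0,0,91,0,0,0,0,0,0.03,91,0,0,0,0,0,0.07,91,0,0,0,0,0,0.11,91,0,0,0,0,0,0.15,91,0,0,0,0,0,0.15,91,0,0,0,0,0,0.15,91],
)

```text
clock: 16.65
position: [0.3505, 0.3261, 0.2099]
ee_rot: [-3.079, -0.622, -0.003]
force: [1.0, -0.7, -0.3]
width: 0.997
gripper_force: 0.0
```

Run:
```python
from look import *
state()
im=optics.get_image("wrist");cv2.imwrite("pics/wk.png",im)
h=cv2.cvtColor(im,cv2.COLOR_BGR2HSV)
m=cv2.inRange(h,(45,80,40),(80,255,255));n,l,st,c=cv2.connectedComponentsWithStats(m)
i=1+np.argmax(st[1:,4]);print(st[i],c[i],plane("wrist",c[i],.11),"pred top",proj("wrist",[.35,.325,.114]))
t=optics.get_image("top");cv2.imwrite("pics/top3.png",t)
h=cv2.cvtColor(t,cv2.COLOR_BGR2HSV)
m=cv2.inRange(h,(45,80,40),(80,255,255));n,l,st,c=cv2.connectedComponentsWithStats(m)
for i in range(1,n):
  if st[i,4]>40: print(st[i],c[i],plane("top",c[i],.105))
```

```text
t 16.65 p [0.3505 0.3261 0.2099] y [ 0.3884 -0.9215 -0.0002] z [ 0.0018  0.0009 -1.    ] F [ 0.9754 -0.678  -0.3417] w 0.9972003393904885 0.0
q [-0.3222  0.265  -0.6537  1.8759  0.1848  1.059  -2.2217]
[245 178  26  30 416] [258.2837 191.0745] [0.3429 0.3245 0.11  ] pred top [260.4435 186.0413]
[ 26 123  16  16 122] [ 34.7131 130.623 ] [0.8239 0.6418 0.105 ]
[  5 129  17  15 164] [ 13.0061 135.4329] [0.8124 0.7044 0.105 ]
[  9 146  24  15  78] [ 22.7308 152.4487] [0.7476 0.6664 0.105 ]
[128 265  16  18 208] [135.3702 273.149 ] [0.3451 0.3255 0.105 ]
```

The jar stands on the tray at about (0.348, 0.325). I'll shut the fingers, go in front of the switch, turn back parallel to the lip, then tilt the tool to point forward and down.

Request:
arm_command(
  deltas=[0,0,0,0,-0.05,0.02,60,0,0,-0.05,0,-0.1,0.02,30,0,0,-0.1,0.02,-0.15,0.02,0,0,0,-0.15,0.04,-0.2,0.02,0,0,0,-0.15,0.06,-0.25,0.02,0,0,0,-0.15,0.06,-0.3,0.02,0,0,0,-0.15,0.06,-0.316,0.02,0,0,0,-0.15,0.06,-0.316,0.02,0,0,0,-0.15,0.06,-0.316,0.02,0,0,0,-0.15,0.06,-0.316,0.02,0],
)

```text
clock: 17.75
position: [0.4096, 0.011, 0.2286]
ee_rot: [-3.13, -0.259, 0.002]
force: [0.1, 1.0, 0.4]
width: 0.17
gripper_force: 0.0
```

Request:
arm_command(
  deltas=[0.016,-0.1,0,0,0,0,0,0.032,-0.2,0,0,0,-0.02,0,0.048,-0.3,0,0,0,-0.04,0,0.064,-0.4,0,0,0,-0.06,0,0.08,-0.5,0,0,0,-0.08,0,0.096,-0.603,0,0,0,-0.1,0,0.096,-0.603,0,0,0,-0.1,0,0.096,-0.603,0,0,0,-0.1,0,0.096,-0.603,0,0,0,-0.1,0,0.096,-0.603,0,0,0,-0.1,0,0.096,-0.603,0,0,0,-0.1,0],
)

```text
clock: 18.85
position: [0.4428, 0.0172, 0.2616]
ee_rot: [-2.819, -0.233, -1.227]
force: [-0.1, 0.7, -0.4]
width: 0.007
gripper_force: 0.0
```

Run:
```python
from look import *
state()
K,R,t=cam("wrist");print("cam",-R.T@t,R[2])
im=optics.get_image("wrist");cv2.imwrite("pics/ws.png",im)
O=np.array([.508,.0245,0]);ex=np.array([.987,.158,0]);ey=np.array([-.158,.987,0])
for n,x,y,z in(("clipL",-.002,.015,.168),("clipR",-.002,-.015,.168),("barL",.02,.032,.11),("barR",.02,-.032,.11)):
  print(n,proj("wrist",O+x*ex+y*ey+[0,0,z]))
```

```text
t 18.85 p [0.4428 0.0172 0.2616] y [ 0.1612 -0.9869  0.0071] z [ 0.7228  0.1131 -0.6817] F [-0.0946  0.7133 -0.3867] w 0.007064251173794194 0.0
q [ 0.1578 -0.2867 -0.2251  2.5692 -1.3171  0.1177 -0.2258]
cam [0.3631 0.0053 0.4365] [ 0.5108  0.0774 -0.8562]
clipL [248.649  206.5363]
clipR [274.5826 206.6944]
barL [237.9835 212.1907]
barR [284.1326 212.4669]
```

The arm ran into joint limits here (q4, q5 and q6), so this tilt needs another arm posture. I'll fit a small kinematic model to the logged poses and plan a feasible one.

```bash
cat > kin.py <<'E'
from look import *
from scipy.optimize import least_squares
D=[([1.1474,.4352,.025,1.5741,-.0116,1.134,-.0751],[.1968,-.5926,.2075],[-3.0998,-.5014,.0007]),
([.2893,.1461,-.3723,1.9114,.0602,1.0956,-1.5164],[.4464,-.0346,.238],[3.131,.253,-.001]),
([.2603,.2591,-.3701,2.0474,.1231,.8558,-1.5865],[.448,-.0311,.1402],[3.131,.257,0]),
([.2909,.1301,-.3784,1.8728,.0524,1.1489,-1.5132],[.4479,-.0311,.2599],[-3.131,-.257,.001]),
([-.3198,.4305,-.5532,1.8002,.2669,.9871,-2.3894],[.4428,.323,.15],[3.13,.255,-.001]),
([-.3012,.3583,-.5777,1.6905,.2132,1.147,-2.3434],[.4449,.3294,.2297],[-3.126,-.257,-.011]),
([.1592,.2436,-.4875,2.0378,.1448,.8926,-1.813],[.438,.0591,.1542],[-3.13,-.259,0]),
([-.3933,.4037,-.5934,2.0234,.3111,.8037,-2.3415],[.3503,.3231,.0951],[3.078,.62,-.001]),
([-.3222,.265,-.6537,1.8759,.1848,1.059,-2.2217],[.3505,.3261,.2099],[-3.079,-.622,-.003]),
([.1578,-.2867,-.2251,2.5692,-1.3171,.1177,-.2258],[.4428,.0172,.2616],[-2.819,-.233,-1.227])]
AX=[[0,0,-1],[0,1,0],[0,0,-1],[0,1,0],[0,0,-1],[0,1,0],[0,0,-1]]
def fk(q,p):
    R=Ro.from_euler("z",p[0]);t=np.array([p[1],p[2],p[3]])
    off=[(0,0,0),(p[4],p[5],0),(0,0,0),(p[6],p[7],p[8]),(0,0,0),(p[9],p[10],p[11]),(0,0,0)]
    for i in range(7):
        t=t+R.apply(off[i]);R=R*Ro.from_rotvec(np.array(AX[i])*q[i])
    t=t+R.apply([p[12],p[13],p[14]]);return t,R*Ro.from_euler("z",p[15])
def res(p):
    o=[]
    for q,x,r in D:
        t,R=fk(q,p);o+=[*(t-x)*10,*(R.inv()*Ro.from_rotvec(r)).as_rotvec()]
    return np.array(o+list(np.array(p)[[4,5,6,7,9,10,12,13,1,2]]*.02))
def fit():
    best=None
    for y in(0,1.57,3.14,-1.57):
        s=least_squares(res,[0,0,0,.3,0,0,0,0,.4,0,0,.35,0,0,.25,y])
        if best is None or s.cost<best.cost:best=s
    return best
LO=np.array([-2.62,-.44,-1.27,.08,-1.32,.12,-2.74]);HI=np.array([2.62,2.09,1.32,2.57,4.46,2,2.74])
E
python3 - <<'E'
from kin import *
s=fit();print(s.cost,s.x);r=s.fun[:60].reshape(-1,6);print(np.abs(r).max(1));np.save("kin.npy",s.x)
E
```

```text
1.517956243120411e-06 [-0.     -0.0001  0.0004  0.2721  0.     -0.0367 -0.0001 -0.0164  0.5575
  0.     -0.0003  0.4278 -0.0003  0.      0.3888  1.5708]
[0.0002 0.0004 0.0001 0.0003 0.0005 0.0003 0.0002 0.0004 0.0003 0.0003]
```

```bash
cat >> kin.py <<'E'
P=np.load("kin.npy") if __import__("os").path.exists("kin.npy") else None
O=np.array([.508,.0245,0]);ex=np.array([.987,.158,0]);ey=np.array([-.158,.987,0]);ez=np.array([0,0,1.])
def target(xt,zt,a,yaw=0,flip=False):
    """tip at (xt,zt) in switch frame, pointing forward & down by a deg; yaw deg about vertical"""
    a=np.radians(a);Y=Ro.from_euler("z",yaw,degrees=True).as_matrix()
    z=Y@ex*np.cos(a)-ez*np.sin(a);y=-(Y@ey);y=-y if flip else y
    return O+ex*xt+ez*zt+.02*z,Ro.from_matrix(np.array([np.cross(y,z),y,z]).T)
def ik(t,R,q0,w=1e-3,lo=LO+.02,hi=HI-.02):
    f=lambda q:np.r_[(fk(q,P)[0]-t)*10,(fk(q,P)[1].inv()*R).as_rotvec()*2,w*(q-q0)]
    s=least_squares(f,np.clip(q0,lo+1e-6,hi-1e-6),bounds=(lo,hi));return s.x,np.abs(s.fun[:6]).max()
E
python3 - <<'E'
from kin import *
rng=np.random.default_rng(0)
for a in(35,45):
 for flip in(False,True):
  for xt,zt in((.0216,.09),(.0216,.118),(-.06,.09)):
   t,R=target(xt,zt,a,0,flip);S=[]
   for k in range(40):
    q,e=ik(t,R,rng.uniform(LO+.1,HI-.1),1e-4)
    if e<.02:S.append(q)
   S.sort(key=lambda q:-np.min(np.minimum(q-LO,HI-q)))
   print(a,flip,xt,zt,len(S))
   for q in S[:4]:print("   ",q)
E
```

```text
35 False 0.0216 0.09 0
35 False 0.0216 0.118 0
35 False -0.06 0.09 0
35 True 0.0216 0.09 0
35 True 0.0216 0.118 0
35 True -0.06 0.09 0
45 False 0.0216 0.09 0
45 False 0.0216 0.118 17
    [ 0.8025  0.644  -1.2362  2.5417  2.312   0.7755  2.5733]
    [ 0.6581  0.5129 -1.0022  2.55    2.4973  0.6641  2.338 ]
    [ 0.658   0.5128 -1.002   2.55    2.4974  0.6641  2.3379]
    [ 0.658   0.5128 -1.002   2.55    2.4974  0.6641  2.3379]
45 False -0.06 0.09 0
45 True 0.0216 0.09 0
45 True 0.0216 0.118 29
    [ 0.8073  0.6472 -1.2407  2.5411  2.3093  0.7766 -0.5623]
    [ 0.8072  0.647  -1.2405  2.5411  2.3094  0.7765 -0.5625]
    [ 0.8069  0.6466 -1.24    2.5411  2.3098  0.7761 -0.5631]
    [ 0.8063  0.6459 -1.2389  2.5411  2.3107  0.7754 -0.5642]
45 True -0.06 0.09 0
```

Run:
```python
from kin import *
rng=np.random.default_rng(1)
seeds=[np.array([.8,.64,-1.2,2.54,2.31,.78,2.57]),np.array([.66,.5,-1.,2.5,2.5,.66,-.6]),np.array([.2,.2,-.3,2.5,2.8,.3,0]),np.array([-.3,.3,.6,2.5,3.6,.3,0.]),np.array([.16,-.28,-.22,2.5,-1.2,.2,-.2]),np.array([-.5,.5,1.,2.5,4.,.6,-1.])]
for a in(42,45,48,51):
 for yaw in(-15,0,15):
  o=[]
  for zc in(.104,.126):
   ar=np.radians(a);t,R=target(.024-.0095*np.sin(ar),zc-.0095*np.cos(ar),a,yaw,False)
   t2,R2=target(.024-.0095*np.sin(ar),zc-.0095*np.cos(ar),a,yaw,True)
   c=[ik(T,Q,s,1e-4,LO+.005,HI-.005) for s in seeds for T,Q in((t,R),(t2,R2))]
   c.sort(key=lambda v:v[1]);o.append((round(c[0][1],4),np.round(c[0][0],2).tolist()))
  print(a,yaw,o)
```

```text
42 -15 [(np.float64(0.0562), [0.51, 0.78, -1.26, 2.56, 2.07, 1.25, 2.35]), (np.float64(0.0286), [0.53, 0.69, -1.26, 2.56, 2.06, 1.17, 2.35])]
42 0 [(np.float64(0.0718), [0.81, 0.77, -1.26, 2.56, 2.35, 0.9, -0.54]), (np.float64(0.0424), [0.82, 0.68, -1.26, 2.56, 2.35, 0.83, -0.58])]
42 15 [(np.float64(0.0), [0.95, 0.73, -1.11, 2.53, 2.81, 0.57, -0.57]), (np.float64(0.0), [1.0, 0.67, -1.16, 2.52, 2.78, 0.49, -0.57])]
45 -15 [(np.float64(0.0), [0.47, 0.67, -1.14, 2.56, 2.1, 1.09, 2.3]), (np.float64(0.0), [0.53, 0.61, -1.2, 2.54, 2.04, 1.03, 2.36])]
45 0 [(np.float64(0.0028), [0.79, 0.75, -1.26, 2.56, 2.32, 0.89, -0.53]), (np.float64(0.0), [0.8, 0.62, -1.22, 2.55, 2.33, 0.76, 2.54])]
45 15 [(np.float64(0.0), [0.93, 0.67, -1.09, 2.5, 2.74, 0.48, -0.56]), (np.float64(0.0), [0.97, 0.61, -1.13, 2.49, 2.71, 0.4, -0.56])]
48 -15 [(np.float64(0.0), [0.53, 0.65, -1.17, 2.52, 2.03, 1.0, 2.39]), (np.float64(0.0), [0.57, 0.57, -1.2, 2.5, 1.97, 0.92, 2.44])]
48 0 [(np.float64(0.0), [0.76, 0.65, -1.18, 2.53, 2.28, 0.75, 2.59]), (np.float64(0.0), [0.69, 0.48, -1.03, 2.51, 2.38, 0.56, -0.7])]
48 15 [(np.float64(0.0), [0.89, 0.61, -1.06, 2.47, 2.67, 0.39, -0.54]), (np.float64(0.0), [0.93, 0.54, -1.09, 2.45, 2.65, 0.31, -0.54])]
51 -15 [(np.float64(0.0), [0.56, 0.61, -1.18, 2.48, 1.95, 0.91, 2.49]), (np.float64(0.0), [0.61, 0.55, -1.21, 2.46, 1.88, 0.84, 2.55])]
51 0 [(np.float64(0.0), [0.64, 0.51, -0.97, 2.49, 2.33, 0.54, -0.65]), (np.float64(0.0), [0.65, 0.42, -0.96, 2.47, 2.29, 0.45, -0.63])]
51 15 [(np.float64(0.0), [0.84, 0.55, -1.0, 2.44, 2.6, 0.3, -0.52]), (np.float64(0.0), [0.87, 0.48, -1.01, 2.42, 2.59, 0.22, -0.52])]
```

A feasible family exists at about 48–50° down with q5 ≈ 2.3, the flipped wrist. Before using it I'll refine the lip and clip position from the tilted wrist picture and the earlier vertical one.

Run:
```python
import cv2,numpy as np
a=cv2.imread("pics/ws.png")[165:245,215:305];b=cv2.imread("pics/w1.png")[85:145,170:240]
a=cv2.resize(a,(450,400),interpolation=cv2.INTER_CUBIC);b=cv2.resize(b,(350,300),interpolation=cv2.INTER_CUBIC);b=cv2.copyMakeBorder(b,0,100,0,0,cv2.BORDER_CONSTANT)
cv2.imwrite("pics/clip.png",(255*(np.hstack([a,b])/255.)**.7).astype(np.uint8))
```

```text
(no output)
```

View pics/clip.png

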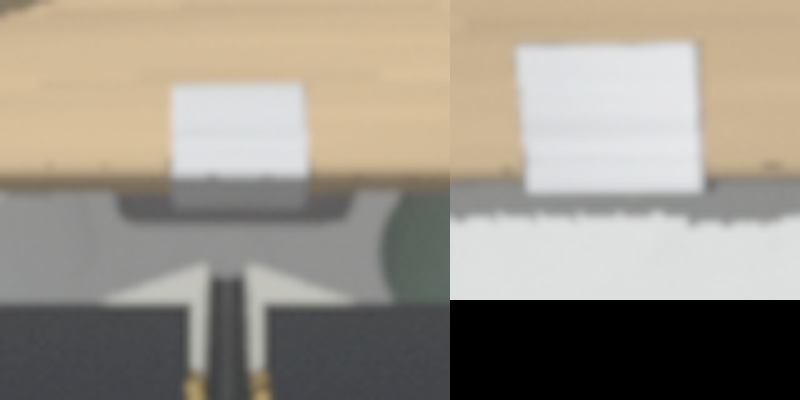

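Left: the clip's lower edge is at row 209, columns 172–305 of the crop, which is wrist pixels (249–275.6, 206.4). I predicted (248.6–274.6, 206.6), so the switch position holds. The bar's lower edge shows at crop row 221 and the shut fingertips at row 265. Now I'll check the tip offset and simulate the route.

Run:
```python
from kin import *
s=sensors.observe();p=np.array(s["position"]);R=Ro.from_rotvec(s["ee_rot"]).as_matrix()
print("tool x",R[:,0])
for zt in(-.03,-.025,-.02,-.015,-.01):print(zt,[proj("wrist",p+R@[x,0,zt]) for x in(-.0095,.0095)])
# simulate local IK: tool-down poses with a given q, then tilt; two seeds for the branch
q=np.array(s["joints"])
def step(q,t,Rr,n):
    for i in range(40):
        tt,RR=fk(q,P);e=np.r_[t-tt,(Rr*RR.inv()).as_rotvec()]
        J=np.zeros((6,7))
        for k in range(7):
            d=q.copy();d[k]+=1e-5;a,b=fk(d,P);J[:,k]=np.r_[a-tt,(b*RR.inv()).as_rotvec()]/1e-5
        q=np.clip(q+J.T@np.linalg.solve(J@J.T+1e-4*np.eye(6),e),LO,HI)
    return q,np.abs(e).max()
qd=np.array([.16,.24,-.49,2.04,.145,.89,-1.81])
for a in range(90,44,-6):
    xt=-.03+.054*(90-a)/42; t,Rr=target(min(xt,.017),.10,a)
    q1,e=ik(t,Rr,qd,.02,LO,HI);qd=q1;print(a,q1,round(e,3))
```

```text
tool x [0.6676 0.1138 0.7358]
-0.03 [array([259.6763, 253.1753]), array([259.6898, 224.9069])]
-0.025 [array([259.6876, 249.2766]), array([259.701 , 221.7101])]
-0.02 [array([259.6983, 245.5924]), array([259.7117, 218.6947])]
-0.015 [array([259.7084, 242.1056]), array([259.7217, 215.8456])]
-0.01 [array([259.718 , 238.8007]), array([259.7312, 213.1494])]
90 [ 0.1781  0.3989 -0.4222  2.0437  0.2369  0.745  -1.8021] 0.0
84 [ 0.1842  0.3592 -0.418   2.115   0.2612  0.6064 -1.8228] 0.0
78 [ 0.1766  0.3255 -0.3987  2.1887  0.2996  0.4582 -1.8585] 0.0
72 [ 0.1347  0.2977 -0.3411  2.266   0.3621  0.2968 -1.92  ] 0.0
66 [ 0.0345  0.2785 -0.2188  2.3474  0.5377  0.12   -2.0969] 0.001
60 [ 0.237   0.3023 -0.4389  2.3512  1.2101  0.12   -2.74  ] 0.108
54 [ 0.36    0.3208 -0.5507  2.3317  1.2533  0.12   -2.74  ] 0.27
48 [ 0.5283  0.3463 -0.7026  2.3237  1.3145  0.12   -2.74  ] 0.429
```

The tip offset is confirmed at −0.019 ± 0.001. The body's upper corner must stay off the lip, so I'll search directly in joint space for push poses (before and after the lift) with body and lip clearance.

```bash
cat > opt.py <<'E'
from kin import *
TZ=-.0195
def sw(X):  # world -> switch frame
    d=np.atleast_2d(X)-O;return np.c_[d@ex,d@ey,d[:,2]]
BODY=np.array([[u,v,w] for u in(-.0375,.0375) for v in(-.095,.095) for w in(TZ-.066,)])
FT=np.array([[u,v,TZ] for u in(-.0095,.0095) for v in(-.01,.01)])
FE=np.array([[u,v,w] for u in(-.0095,.0095) for v in(-.019,.019) for w in np.linspace(TZ-.064,TZ-.02,12)])
def geo(q):
    t,R=fk(q,P);f=lambda A:sw(R.apply(A)+t);return f(BODY),f(FT),f(FE)
def info(q):
    b,ft,fe=geo(q);i=ft[:,2].argmax();t,R=fk(q,P);z=R.as_matrix()[:,2]
    m=(np.abs(fe[:,0])<.01);return dict(bodyx=b[:,0].max().round(4),top=ft[i].round(4),low=ft[:,2].min().round(3),lip=(fe[fe[:,0]>-.008][:,2].max().round(4) if (fe[:,0]>-.008).any() else 0),down=np.degrees(np.arcsin(-z[2])).round(1),yaw=np.degrees(np.arctan2(z@ey,z@ex)).round(1))
def solve(q0,zc,xc=.024,clr=-.007,mar=.03,w=.0,lat=.015):
    h=lambda v:np.maximum(v,0)
    def f(q):
        b,ft,fe=geo(q);i=ft[:,2].argmax();c=ft[i]
        n=fe[:,0]>-.01
        return np.r_[(c[2]-zc)*100,(c[0]-xc)*50,h(abs(c[1])-lat)*100,h(b[:,0]-clr)*100,h(fe[:,2]-.158)*n*100,w*(q-q0)]
    lo,hi=LO+mar,HI-mar
    s=least_squares(f,np.clip(q0,lo+1e-6,hi-1e-6),bounds=(lo,hi));return s.x,s.cost
E
python3 - <<'E'
from opt import *
rng=np.random.default_rng(3)
S0=[np.array(x) for x in([.8,.64,-1.2,2.5,2.31,.78,2.57],[.66,.5,-1.,2.5,2.5,.66,-.6],[.95,.73,-1.11,2.5,2.8,.57,-.57],[.2,.2,-.3,2.5,2.8,.3,0.],[-.3,.3,.6,2.5,3.6,.3,0.],[.16,-.28,-.22,2.5,-1.2,.2,-.2],[-.5,.5,1.,2.5,4.,.6,-1.],[-.8,.6,1.2,2.5,4.2,.6,.6],[.5,.7,-1.2,2.5,2.,1.2,2.3])]
S0+=[s+rng.normal(0,.25,7) for s in S0 for _ in range(4)]
for zc in(.104,):
  r=[solve(s,zc,w=.002) for s in S0];r.sort(key=lambda v:v[1])
  seen=[]
  for q,c in r:
    if any(np.abs(q-k).max()<.25 for k in seen):continue
    seen.append(q);print(zc,round(c*1e3,3),q.round(2),info(q))
    if len(seen)>9:break
E
```

```text
0.104 0.0 [ 1.12  0.88 -1.18  2.52  2.88  0.55 -0.89] {'bodyx': np.float64(-0.007), 'top': array([ 0.024, -0.015,  0.104]), 'low': np.float64(0.083), 'lip': np.float64(0.1319), 'down': np.float64(38.0), 'yaw': np.float64(17.8)}
0.104 0.001 [ 1.09  0.88 -1.23  2.54  2.73  0.63  2.4 ] {'bodyx': np.float64(-0.007), 'top': array([ 0.024, -0.015,  0.104]), 'low': np.float64(0.085), 'lip': np.float64(0.1319), 'down': np.float64(39.3), 'yaw': np.float64(14.3)}
0.104 0.002 [-0.39  1.01 -0.7   2.54  1.76  1.85  2.59] {'bodyx': np.float64(-0.007), 'top': array([0.024, 0.015, 0.104]), 'low': np.float64(0.08), 'lip': np.float64(0.1251), 'down': np.float64(19.5), 'yaw': np.float64(-37.3)}
0.104 0.003 [ 0.68  0.6  -0.48  2.54  3.77  0.71  1.24] {'bodyx': np.float64(-0.007), 'top': array([ 0.024, -0.015,  0.104]), 'low': np.float64(0.083), 'lip': np.float64(0.1318), 'down': np.float64(36.8), 'yaw': np.float64(20.4)}
0.104 0.003 [-0.08  0.87  0.75  2.54  4.34  1.59  0.61] {'bodyx': np.float64(-0.007), 'top': array([ 0.024, -0.015,  0.104]), 'low': np.float64(0.08), 'lip': np.float64(0.1299), 'down':
[... 478 characters left out ...]
 np.float64(28.0)}
0.104 0.006 [ 0.53  0.61 -0.22  2.53  4.01  0.86  0.99] {'bodyx': np.float64(-0.007), 'top': array([ 0.024, -0.015,  0.104]), 'low': np.float64(0.082), 'lip': np.float64(0.1314), 'down': np.float64(34.8), 'yaw': np.float64(24.0)}
0.104 0.008 [ 0.58  0.59 -0.32  2.54  3.9   0.79 -2.03] {'bodyx': np.float64(-0.007), 'top': array([ 0.024, -0.015,  0.104]), 'low': np.float64(0.082), 'lip': np.float64(0.1316), 'down': np.float64(36.1), 'yaw': np.float64(21.8)}
0.104 0.008 [0.39 0.73 0.12 2.48 4.33 1.19 0.67] {'bodyx': np.float64(-0.007), 'top': array([ 0.024, -0.015,  0.104]), 'low': np.float64(0.08), 'lip': np.float64(0.1289), 'down': np.float64(27.5), 'yaw': np.float64(32.3)}
```

```bash
cat > path.py <<'E'
from opt import *
def J(q):
    t,R=fk(q,P);M=np.zeros((6,7))
    for k in range(7):
        d=q.copy();d[k]+=1e-6;a,b=fk(d,P);M[:,k]=np.r_[a-t,(b*R.inv()).as_rotvec()]/1e-6
    return M
def track(q,t,R,rate=.03,n=60):
    """local min-norm IK with joint limits locked"""
    q=q.copy()
    for _ in range(n):
        a,b=fk(q,P);e=np.r_[t-a,(R*b.inv()).as_rotvec()];e*=min(1,rate/max(1e-9,np.abs(e).max()))
        act=np.ones(7,bool)
        for _ in range(4):
            M=J(q)*act;d=M.T@np.linalg.solve(M@M.T+1e-5*np.eye(6),e)
            bad=((q+d>HI-.001)|(q+d<LO+.001))&act
            if not bad.any():break
            act&=~bad
        q=np.clip(q+d*act,LO+.001,HI-.001)
    a,b=fk(q,P);return q,np.linalg.norm(a-t),(R*b.inv()).magnitude()
E
python3 - <<'E'
from path import *
# reproduce logged tilt
q=np.array([.26,.16,-.44,2.0,.1,1.0,-1.7]);t=np.array([.41,.010,.23]);R=Ro.from_rotvec([-3.13,-.259,.002]);q,_,_=track(q,t,R);print("down",q)
t2=t+[0,0,-.1];w=np.array([.096,-.603,0])*np.pi/2
for k in range(1,7):q,a,b=track(q,t+[0,0,-.02*(k-1)],Ro.from_rotvec(w*k/6)*R,n=15)
q,a,b=track(q,t2,Ro.from_rotvec(w)*R,n=40);print("sim",q,a,b,fk(q,P)[0])
# entry sequence
for q0 in([1.12,.88,-1.18,2.52,2.88,.55,-.89],[1.09,.88,-1.23,2.54,2.73,.63,2.4]):
  qb,c=solve(np.array(q0),.104,w=.002);print("goal",qb,info(qb),fk(qb,P)[0])
  ql,c=solve(qb,.126,w=.02);print("lift",c,ql,info(ql))
  q=qb
  for x in(.01,-.005,-.02,-.035,-.05,-.065):
    q,c=solve(q,.104,xc=x,w=.01);print(x,round(c,5),q,info(q))
E
```

```text
down [ 0.2763  0.0957 -0.4589  1.9921  0.0472  1.0653 -1.6094]
sim [ 0.0524 -0.3879 -0.0566  2.5456 -0.9266  0.1762 -0.5599] 0.17666629875467413 0.07669842089963129 [0.4393 0.002  0.304 ]
goal [ 1.12    0.8819 -1.1818  2.5206  2.8846  0.5461 -0.8864] {'bodyx': np.float64(-0.007), 'top': array([ 0.024, -0.015,  0.104]), 'low': np.float64(0.083), 'lip': np.float64(0.1319), 'down': np.float64(38.0), 'yaw': np.float64(17.8)} [0.5426 0.0128 0.0817]
lift 3.5617472699850057e-06 [ 1.1234  0.8212 -1.1847  2.539   2.9516  0.563  -0.9812] {'bodyx': np.float64(-0.0091), 'top': array([ 0.024, -0.015,  0.126]), 'low': np.float64(0.105), 'lip': np.float64(0.1528), 'down': np.float64(36.3), 'yaw': np.float64(16.2)}
0.01 1e-05 [ 1.0259  0.7078 -1.175   2.5221  2.6115  0.5151 -0.7172] {'bodyx': np.float64(-0.0147), 'top': array([ 0.01 , -0.015,  0.104]), 'low': np.float64(0.087), 'lip': np.float64(0.1229), 'down': np.float64(45.5), 'yaw': np.float64(11.9)}
-0.005 0.0 [ 1.0308  0.6551 -1.1784  2.5277  2.5393  0.4678 -0.6972] {'bodyx': np.float64(-0.0255), 'top': array([-0.005, -0.015,  0.104]), 'low': 
[... 2170 characters left out ...]
 'yaw': np.float64(13.9)}
-0.035 0.0 [ 1.0767  0.5946 -1.234   2.5399  2.3229  0.4023  2.4614] {'bodyx': np.float64(-0.04), 'top': array([-0.035, -0.015,  0.104]), 'low': np.float64(0.088), 'lip': 0, 'down': np.float64(52.3), 'yaw': np.float64(11.1)}
-0.05 0.0 [ 1.0612  0.5294 -1.2371  2.5399  2.1545  0.369   2.4835] {'bodyx': np.float64(-0.0444), 'top': array([-0.05 , -0.015,  0.104]), 'low': np.float64(0.089), 'lip': 0, 'down': np.float64(55.5), 'yaw': np.float64(8.9)}
-0.065 0.0 [ 1.0259  0.4615 -1.2362  2.54    1.9481  0.3576  2.4949] {'bodyx': np.float64(-0.0464), 'top': array([-0.065, -0.015,  0.104]), 'low': np.float64(0.09), 'lip': 0, 'down': np.float64(58.9), 'yaw': np.float64(5.1)}
```

The simulator reproduces the robot's behaviour. First I'll undo the tilt, back to tool-down.

Request:
arm_command(
  deltas=[-0.02,0.1,0,0,0,0.02,0,-0.03,0.2,0,0,0,0.04,0,-0.05,0.3,0,0,0,0.06,0,-0.064,0.4,0,0,0,0.08,0,-0.08,0.5,0,0,0,0.1,0,-0.096,0.603,0,0,0,0.1,0,-0.096,0.603,0,0,0,0.1,0,-0.096,0.603,0,0,0,0.1,0,-0.096,0.603,0,0,0,0.1,0,-0.096,0.603,0,0,0,0.1,0,-0.096,0.603,0,0,0,0.1,0,-0.096,0.603,0,0,0,0.1,0],
)

```text
clock: 20.1
position: [0.4428, 0.0175, 0.3607]
ee_rot: [3.11, 0.261, -0.216]
force: [-1.2, -0.7, -0.8]
width: 0.002
gripper_force: 0.0
```

```bash
cat > plan.py <<'E'
from path import *
s=sensors.observe();state()
q=np.array(s["joints"]);t0,R0=np.array(s["position"]),Ro.from_rotvec(s["ee_rot"])
# turn +180 about z in place (two halves), at (x,y,z)
def seq(q,pts,n=8):
    for t,R in pts:q,a,b=track(q,t,R,rate=.05,n=n)
    return q,a,b
qs=np.array([.9845,.4273,-1.185,2.5365,1.965,.342,-.296])
for place in((.41,.01,.23),(.40,-.08,.26),(.38,-.15,.28)):
    pl=np.array(place)
    qa,a,b=seq(q,[(t0+(pl-t0)*k/20,Ro.from_rotvec([0,0,np.pi*k/20])*R0) for k in range(1,21)]);print("flip",place,qa,a,b)
    for mode in("joint",):
        W=[fk(qa+(qs-qa)*k/16,P) for k in range(1,17)]
        qq=qa
        for k,(t,R) in enumerate(W):
            qq,a,b=track(qq,t,R,rate=.05,n=8)
            if k%5==0 or k==15:print("  ",k,qq,round(a,4),round(b,3),"tcp",t)
E
python3 plan.py
```

```text
t 20.1 p [0.4428 0.0175 0.3607] y [ 0.167  -0.986   0.0011] z [-0.1365 -0.0242 -0.9904] F [-1.175  -0.6755 -0.7792] w 0.0020974363216734147 0.0
q [ 0.7071  0.3083 -1.1273  1.5642  0.244   1.581  -1.8378]
flip (0.41, 0.01, 0.23) [ 1.1035  0.0935 -1.2688  2.0601  0.1094  0.9169  1.52  ] 2.657016551020046e-16 2.6325458005424454e-16
   0 [ 1.0662  0.1043 -1.2269  2.0908  0.2108  0.8778  1.4206] 0.0 0.0 tcp [ 0.4139 -0.0207  0.2167]
   5 [ 0.894   0.1536 -1.029   2.2455  0.7099  0.6408  0.9258] 0.0 0.0 tcp [ 0.4502 -0.1175  0.1717]
   10 [ 0.7401  0.205  -0.8524  2.4017  1.3156  0.362   0.3145] 0.0 0.0 tcp [ 0.4823 -0.1051  0.1319]
   15 [ 0.9121  0.3773 -1.0789  2.5402  2.0818  0.2829 -0.4187] 0.0 0.0 tcp [ 0.4488 -0.0089  0.0818]
flip (0.4, -0.08, 0.26) [ 1.3396  0.0224 -1.1922  2.0074 -0.0278  0.9942  1.9011] 1.8041124150158794e-16 3.392176831172321e-16
   0 [ 1.3118  0.0468 -1.1857  2.0407  0.0955  0.9533  1.7648] 0.0 0.0 tcp [ 0.3939 -0.1094  0.2429]
   5 [ 1.0995  0.1381 -1.059   2.2101  0.6678  0.719   1.1237] 0.0 0.0 tcp [ 0.4142 -0.2023  0.1869]
   10 [ 0.8844  0.211  -0.9173  2.3814  1.2816  0.4263  0.431 ] 0.0 0.0 tcp [ 0.4709 -0.1623  0.1397]
   15 [ 0.9606  0.4088 -1.1486  2.5377  2.0025  0.3199 -0.3354] 0.0 0.0 tcp [ 0.4488 -0.0089  0.0818]
flip (0.38, -0.15, 0.28) [ 1.3722 -0.0038 -1.0131  1.9678 -0.0848  1.0575  2.1348] 3.554447978966673e-16 9.125221641091438e-16
   0 [ 1.3502  0.0234 -1.026   2.0032  0.0436  1.0128  1.9827] 0.0 0.0 tcp [ 0.3685 -0.1758  0.259 ]
   5 [ 1.1384  0.134  -0.9738  2.185   0.6498  0.7693  1.2531] 0.0 0.0 tcp [ 0.3817 -0.2605  0.1924]
   10 [ 0.9032  0.2143 -0.877   2.3691  1.2683  0.4596  0.5006] 0.0 0.0 tcp [ 0.4602 -0.2024  0.1404]
   15 [ 0.9618  0.4097 -1.1503  2.5376  2.0006  0.3209 -0.3334] 0.0 0.0 tcp [ 0.4488 -0.0089  0.0818]
```

The path through the flipped wrist tracks well in simulation. I'll get the numbers for the half turn and check the clearance of the whole gripper body along the way.

```bash
cat > conv.py <<'E'
from path import *
def delta(t,R,t0,R0):return np.r_[(R*R0.inv()).as_rotvec()/(np.pi/2),t-t0].round(3)
BOX=np.array([[u,v,w] for u in np.linspace(-.0375,.0375,3) for v in np.linspace(-.095,.095,5) for w in np.linspace(TZ-.2,TZ-.066,5)]+[[u,v,w] for u in(-.0095,.0095) for v in(-.02,.02) for w in(TZ-.03,TZ)]+[[.09,0,-.18],[.09,0,-.15],[.06,0,-.14]])
def clear(q):
    t,R=fk(q,P);s=sw(R.apply(BOX)+t);n=(s[:,2]<.26)
    return ("xmax",s[n,0].max().round(3) if n.any() else None,"zmin",s[:,2].min().round(3),"tip",s[75:79].mean(0).round(3))
E
python3 - <<'E'
from conv import *
s=sensors.observe();q=np.array(s["joints"]);t0,R0=np.array(s["position"]),Ro.from_rotvec(s["ee_rot"])
Rd=Ro.from_matrix(np.array([ex,-ey,-ez]).T)
M=Ro.from_euler("z",90,degrees=True)*Rd
Rf=Ro.from_euler("z",180,degrees=True)*Rd
pl=np.array([.39,.0,.25]);pm=(t0+pl)/2
print("call1",delta(pm,M,t0,R0));print("call2",delta(pl,Rf,pm,M))
for f,T,RR,a,b in((1,pm,M,t0,R0),(2,pl,Rf,pm,M)):
  w=(RR*b.inv()).as_rotvec()
  for k in range(1,12):q,e1,e2=track(q,a+(T-a)*k/11,Ro.from_rotvec(w*k/11)*b,rate=.05,n=8)
  print(q,e1,e2)
qs=np.array([.9845,.4273,-1.185,2.5365,1.965,.342,-.296])
for k in range(17):
  qk=q+(qs-q)*k/16;print(k,fk(qk,P)[0],clear(qk))
E
```

```text
call1 [ 0.08  -0.057  0.993 -0.026 -0.009 -0.055]
call2 [ 0.     0.     1.    -0.026 -0.009 -0.055]
[ 0.9989  0.1786 -1.2677  1.8151  0.1781  1.2772 -0.1575] 2.587239892812587e-16 1.3482819507477935e-16
[ 1.0387  0.169  -1.2676  1.961   0.1779  1.1359  1.4291] 5.276019646686111e-16 5.985173094038514e-16
0 [0.39 0.   0.25] ('xmax', None, 'zmin', np.float64(0.269), 'tip', array([-0.111, -0.006,  0.284]))
1 [ 0.4    -0.0333  0.2341] ('xmax', np.float64(-0.106), 'zmin', np.float64(0.252), 'tip', array([-0.107, -0.038,  0.269]))
2 [ 0.4109 -0.0632  0.2208] ('xmax', np.float64(-0.099), 'zmin', np.float64(0.237), 'tip', array([-0.102, -0.067,  0.256]))
3 [ 0.4224 -0.089   0.2095] ('xmax', np.float64(-0.092), 'zmin', np.float64(0.224), 'tip', array([-0.096, -0.092,  0.244]))
4 [ 0.4346 -0.1104  0.1998] ('xmax', np.float64(-0.083), 'zmin', np.float64(0.212), 'tip', array([-0.089, -0.114,  0.234]))
5 [ 0.447  -0.127   0.1912] ('xmax', np.float64(-0.043), 'zmin', np.float64(0.202), 'tip', array([-0.081, -0.131,  0.226]))
6 [ 0.4593 -0.1385  0.1832] ('xmax', np.float64(-0.035), 'zmin', np.float6
[... 595 characters left out ...]
(-0.016), 'zmin', np.float64(0.148), 'tip', array([-0.039, -0.132,  0.174]))
12 [ 0.4985 -0.1024  0.1292] ('xmax', np.float64(-0.02), 'zmin', np.float64(0.138), 'tip', array([-0.038, -0.117,  0.163]))
13 [ 0.4935 -0.082   0.1178] ('xmax', np.float64(-0.027), 'zmin', np.float64(0.127), 'tip', array([-0.04 , -0.097,  0.152]))
14 [ 0.4838 -0.0591  0.106 ] ('xmax', np.float64(-0.037), 'zmin', np.float64(0.116), 'tip', array([-0.047, -0.075,  0.14 ]))
15 [ 0.4689 -0.0344  0.0939] ('xmax', np.float64(-0.048), 'zmin', np.float64(0.105), 'tip', array([-0.058, -0.051,  0.128]))
16 [ 0.4488 -0.0089  0.0818] ('xmax', np.float64(-0.064), 'zmin', np.float64(0.092), 'tip', array([-0.073, -0.025,  0.116]))
```

The route keeps at least 16 mm off the lip. Half turn now, in two calls.

Request:
arm_command(
  deltas=[0.08,-0.057,0.993,-0.026,-0.009,-0.055,0,0.08,-0.057,0.993,-0.026,-0.009,-0.055,0,0.08,-0.057,0.993,-0.026,-0.009,-0.055,0,0.08,-0.057,0.993,-0.026,-0.009,-0.055,0,0.08,-0.057,0.993,-0.026,-0.009,-0.055,0,0.08,-0.057,0.993,-0.026,-0.009,-0.055,0,0.08,-0.057,0.993,-0.026,-0.009,-0.055,0,0.08,-0.057,0.993,-0.026,-0.009,-0.055,0,0.08,-0.057,0.993,-0.026,-0.009,-0.055,0,0.08,-0.057,0.993,-0.026,-0.009,-0.055,0,0.08,-0.057,0.993,-0.026,-0.009,-0.055,0,0.08,-0.057,0.993,-0.026,-0.009,-0.055,0],
)

```text
clock: 21.3
position: [0.4162, 0.0066, 0.3066]
ee_rot: [2.038, 2.383, -0.0]
force: [-0.2, 0.3, -0.1]
width: 0.004
gripper_force: 0.0
```

Request:
arm_command(
  deltas=[0,0,1,-0.026,-0.009,-0.055,0,0,0,1,-0.026,-0.009,-0.055,0,0,0,1,-0.026,-0.009,-0.055,0,0,0,1,-0.026,-0.009,-0.055,0,0,0,1,-0.026,-0.009,-0.055,0,0,0,1,-0.026,-0.009,-0.055,0,0,0,1,-0.026,-0.009,-0.055,0,0,0,1,-0.026,-0.009,-0.055,0,0,0,1,-0.026,-0.009,-0.055,0,0,0,1,-0.026,-0.009,-0.055,0,0,0,1,-0.026,-0.009,-0.055,0,0,0,1,-0.026,-0.009,-0.055,0],
)

```text
clock: 22.5
position: [0.3907, -0.0022, 0.2513]
ee_rot: [-0.242, 3.131, -0.0]
force: [-0.2, -0.6, 0.1]
width: 0.007
gripper_force: 0.0
```

```bash
cat > wp.py <<'E'
from conv import *
state()
s=sensors.observe();q=np.array(s["joints"]);t0,R0=np.array(s["position"]),Ro.from_rotvec(s["ee_rot"])
qs=np.array([.9845,.4273,-1.185,2.5365,1.965,.342,-.296]);q0=q.copy()
for k in range(1,21):
  qk=q0+(qs-q0)*k/20;t,R=fk(qk,P);d=delta(t,R,t0,R0)
  q,a,b=track(q,t,R,rate=.05,n=8);print(k,", ".join(f"{v:g}" for v in d)+", 0,", q if k%5==0 else "", round(a+b,4),clear(q)[1:4:2])
E
python3 wp.py
```

```text
t 22.5 p [ 0.3907 -0.0022  0.2513] y [-0.1537  0.9881 -0.0003] z [ 0.0015 -0.     -1.    ] F [-0.1682 -0.6317  0.089 ] w 0.0071582899983934495 0.0
q [ 1.0361  0.1608 -1.2548  1.9596  0.169   1.1357  1.4387]
1 -0.038, -0.018, -0.027, 0.007, -0.026, -0.013, 0,  0.0 (np.float64(-0.107), np.float64(0.256))
2 -0.071, -0.039, -0.051, 0.015, -0.051, -0.024, 0,  0.0 (np.float64(-0.103), np.float64(0.244))
3 -0.101, -0.063, -0.071, 0.024, -0.074, -0.034, 0,  0.0 (np.float64(-0.097), np.float64(0.232))
4 -0.126, -0.089, -0.087, 0.033, -0.094, -0.043, 0,  0.0 (np.float64(-0.091), np.float64(0.222))
5 -0.147, -0.116, -0.101, 0.043, -0.11, -0.051, 0, [ 0.9107  0.176  -1.0854  2.1083  0.5519  0.8977  1.0694] 0.0 (np.float64(-0.085), np.float64(0.213))
6 -0.163, -0.145, -0.111, 0.053, -0.124, -0.058, 0,  0.0 (np.float64(-0.046), np.float64(0.205))
7 -0.173, -0.174, -0.118, 0.063, -0.135, -0.064, 0,  0.0 (np.float64(-0.039), np.float64(0.197))
8 -0.178, -0.203, -0.122, 0.072, -0.142, -0.071, 0,  0.0 (np.float64(-0.033), np.float64(0.19))
9 -0.179, -0.23, -0.124, 0.081, -0.146, -0.077, 0,  0.0 (np.fl
[... 569 characters left out ...]
.146))
15 -0.081, -0.348, -0.094, 0.108, -0.102, -0.122, 0, [ 0.7374  0.2398 -0.8611  2.4057  1.5028  0.3724  0.1209] 0.0 (np.float64(-0.02), np.float64(0.138))
16 -0.052, -0.355, -0.085, 0.104, -0.085, -0.131, 0,  0.0 (np.float64(-0.025), np.float64(0.129))
17 -0.02, -0.357, -0.075, 0.097, -0.067, -0.141, 0,  0.0 (np.float64(-0.033), np.float64(0.121))
18 0.013, -0.354, -0.065, 0.088, -0.048, -0.15, 0,  0.0 (np.float64(-0.041), np.float64(0.112))
19 0.048, -0.346, -0.055, 0.075, -0.028, -0.16, 0,  0.0 (np.float64(-0.051), np.float64(0.103))
20 0.083, -0.333, -0.044, 0.058, -0.007, -0.17, 0, [ 0.9235  0.3841 -1.0949  2.5396  2.0627  0.2908 -0.3987] 0.0 (np.float64(-0.064), np.float64(0.092))
```

Request:
arm_command(
  deltas=[-0.038,-0.018,-0.027,0.007,-0.026,-0.013,0,-0.071,-0.039,-0.051,0.015,-0.051,-0.024,0,-0.101,-0.063,-0.071,0.024,-0.074,-0.034,0,-0.126,-0.089,-0.087,0.033,-0.094,-0.043,0,-0.147,-0.116,-0.101,0.043,-0.11,-0.051,0,-0.163,-0.145,-0.111,0.053,-0.124,-0.058,0,-0.173,-0.174,-0.118,0.063,-0.135,-0.064,0,-0.178,-0.203,-0.122,0.072,-0.142,-0.071,0,-0.179,-0.23,-0.124,0.081,-0.146,-0.077,0,-0.174,-0.257,-0.123,0.09,-0.146,-0.083,0,-0.174,-0.257,-0.123,0.09,-0.146,-0.083,0,-0.174,-0.257,-0.123,0.09,-0.146,-0.083,0],
)

```text
clock: 23.7
position: [0.4806, -0.1482, 0.1685]
ee_rot: [0.059, 2.729, -0.42]
force: [-0.1, 0.3, 0.5]
width: 0.002
gripper_force: 0.0
```

```bash
sed -i 's/range(1,21)/range(1,13)/; s#\*k/20#*k/12#; s/k%5==0/k%4==0/' wp.py; python3 wp.py
```

```text
t 23.7 p [ 0.4806 -0.1482  0.1685] y [ 0.0968  0.9545 -0.282 ] z [ 0.3598 -0.2977 -0.8843] F [-0.145   0.2811  0.5498] w 0.001548826270281348 0.0
q [ 0.8054  0.2001 -0.9496  2.2562  0.9563  0.6305  0.6641]
1 0.003, -0.014, 0.006, 0.003, 0.002, -0.008, 0,  0.0 (np.float64(-0.022), np.float64(0.168))
2 0.009, -0.028, 0.014, 0.006, 0.005, -0.016, 0,  0.0 (np.float64(-0.022), np.float64(0.16))
3 0.018, -0.04, 0.023, 0.008, 0.011, -0.024, 0,  0.0 (np.float64(-0.022), np.float64(0.153))
4 0.031, -0.052, 0.033, 0.009, 0.019, -0.032, 0, [ 0.7466  0.2337 -0.8812  2.356   1.2585  0.4759  0.367 ] 0.0 (np.float64(-0.023), np.float64(0.145))
5 0.047, -0.063, 0.045, 0.009, 0.029, -0.04, 0,  0.0 (np.float64(-0.024), np.float64(0.137))
6 0.065, -0.072, 0.057, 0.008, 0.04, -0.047, 0,  0.0 (np.float64(-0.027), np.float64(0.13))
7 0.086, -0.08, 0.069, 0.006, 0.054, -0.055, 0,  0.0 (np.float64(-0.031), np.float64(0.123))
8 0.11, -0.086, 0.082, 0.002, 0.069, -0.062, 0, [ 0.7524  0.2755 -0.8834  2.4524  1.6668  0.3306 -0.0319] 0.0 (np.float64(-0.036), np.float64(0.116))
9 0.136, -0.09, 0.096, -0.004, 0.085, -0.069, 0,  0.0 (np.float64(-0.042), np.float64(0.11))
10 0.163, -0.092, 0.109, -0.011, 0.102, -0.075, 0,  0.0 (np.float64(-0.049), np.float64(0.104))
11 0.193, -0.091, 0.123, -0.02, 0.121, -0.081, 0,  0.0 (np.float64(-0.056), np.float64(0.099))
12 0.223, -0.088, 0.137, -0.032, 0.139, -0.087, 0, [ 0.9317  0.3892 -1.1064  2.5392  2.0492  0.2967 -0.3845] 0.0 (np.float64(-0.064), np.float64(0.092))
```

The joints match the simulation to about 0.01 rad, so I'll continue.

Request:
arm_command(
  deltas=[0.003,-0.014,0.006,0.003,0.002,-0.008,0,0.009,-0.028,0.014,0.006,0.005,-0.016,0,0.018,-0.04,0.023,0.008,0.011,-0.024,0,0.031,-0.052,0.033,0.009,0.019,-0.032,0,0.047,-0.063,0.045,0.009,0.029,-0.04,0,0.065,-0.072,0.057,0.008,0.04,-0.047,0,0.086,-0.08,0.069,0.006,0.054,-0.055,0,0.11,-0.086,0.082,0.002,0.069,-0.062,0,0.136,-0.09,0.096,-0.004,0.085,-0.069,0,0.163,-0.092,0.109,-0.011,0.102,-0.075,0,0.193,-0.091,0.123,-0.02,0.121,-0.081,0,0.223,-0.088,0.137,-0.032,0.139,-0.087,0,0.223,-0.088,0.137,-0.032,0.139,-0.087,0,0.223,-0.088,0.137,-0.032,0.139,-0.087,0],
)

```text
clock: 25.1
position: [0.4501, -0.0103, 0.0817]
ee_rot: [-0.108, 2.602, 0.118]
force: [0.6, -0.2, 0.8]
width: 0.003
gripper_force: 0.0
```

```bash
cat > ent.py <<'E'
from conv import *
state()
s=sensors.observe();q=np.array(s["joints"]);t0,R0=np.array(s["position"]),Ro.from_rotvec(s["ee_rot"])
print(info(q))
best=None
for clr in(-.007,-.009):
  qg,c=solve(np.array([1.12,.88,-1.18,2.52,2.88,.55,-.89]),.104,xc=.025,clr=clr,w=.003,mar=.04);print("goal",c,qg,info(qg))
  ql,c=solve(qg,.128,xc=.025,clr=clr,w=.01,mar=.03);print("lift",c,info(ql),delta(*fk(ql,P),*fk(qg,P)))
t1,R1=fk(qg,P);w=(R1*R0.inv()).as_rotvec()
for k in range(1,11):
  t=t0+(t1-t0)*k/10;R=Ro.from_rotvec(w*k/10)*R0
  q,a,b=track(q,t,R,rate=.05,n=10);print(k,delta(t,R,t0,R0).tolist(),q if k%3==1 else "",round(a+b,4),info(q))
print(t1,q)
E
python3 ent.py
```

```text
t 25.1 p [ 0.4501 -0.0103  0.0817] y [-0.0998  0.993   0.0628] z [ 0.5048  0.1049 -0.8568] F [ 0.6139 -0.2097  0.7738] w 0.0033369237825075426 0.0
q [ 0.9354  0.3938 -1.1118  2.5388  2.0467  0.3031 -0.3804]
{'bodyx': np.float64(-0.0695), 'top': array([-0.0644, -0.0157,  0.1038]), 'low': np.float64(0.093), 'lip': 0, 'down': np.float64(59.0), 'yaw': np.float64(2.6)}
goal 1.952824305012825e-08 [ 1.1364  0.9133 -1.1818  2.5212  2.9288  0.5507 -0.9139] {'bodyx': np.float64(-0.007), 'top': array([ 0.025, -0.015,  0.104]), 'low': np.float64(0.083), 'lip': np.float64(0.1314), 'down': np.float64(36.6), 'yaw': np.float64(18.6)}
lift 1.2690126033075673e-06 {'bodyx': np.float64(-0.0072), 'top': array([ 0.025, -0.015,  0.128]), 'low': np.float64(0.107), 'lip': np.float64(0.1547), 'down': np.float64(35.5), 'yaw': np.float64(18.1)} [-0.003 -0.016  0.001  0.001 -0.     0.024]
goal 2.217759151729514e-07 [ 1.1783  0.9841 -1.1778  2.521   3.0387  0.548  -0.9891] {'bodyx': np.float64(-0.009), 'top': array([ 0.025, -0.015,  0.104]), 'low': np.float64(0.082), 'lip': np.float64(0.1303), 'down': np.float64(
[... 2033 characters left out ...]
45]), 'low': np.float64(0.084), 'lip': np.float64(0.1206), 'down': np.float64(38.9), 'yaw': np.float64(18.9)}
9 [0.266, -0.165, -0.024, 0.085, 0.023, 0.0]  0.0 {'bodyx': np.float64(-0.0147), 'top': array([ 0.0161, -0.0152,  0.1043]), 'low': np.float64(0.083), 'lip': np.float64(0.1247), 'down': np.float64(36.2), 'yaw': np.float64(19.8)}
10 [0.295, -0.184, -0.026, 0.094, 0.026, 0.0] [ 1.2185  1.0554 -1.2623  2.5187  2.8688  0.557  -0.7963] 0.0 {'bodyx': np.float64(-0.009), 'top': array([ 0.025, -0.015,  0.104]), 'low': np.float64(0.082), 'lip': np.float64(0.1303), 'down': np.float64(33.5), 'yaw': np.float64(20.6)}
[0.5442 0.0155 0.082 ] [ 1.2185  1.0554 -1.2623  2.5187  2.8688  0.557  -0.7963]
```

Simulated entry works and stays clear of the lip. I'll enter in two parts, watching the force.

Request:
arm_command(
  deltas=[0.03,-0.018,-0.003,0.009,0.003,0,0,0.059,-0.037,-0.005,0.019,0.005,0,0,0.089,-0.055,-0.008,0.028,0.008,0,0,0.118,-0.074,-0.01,0.038,0.01,0,0,0.148,-0.092,-0.013,0.047,0.013,0,0,0.177,-0.11,-0.016,0.056,0.015,0,0,0.207,-0.129,-0.018,0.066,0.018,0,0,0.236,-0.147,-0.021,0.075,0.021,0,0,0.236,-0.147,-0.021,0.075,0.021,0,0,0.236,-0.147,-0.021,0.075,0.021,0,0],
)

```text
clock: 26.1
position: [0.5244, 0.0111, 0.0807]
ee_rot: [0.049, 2.31, 0.539]
force: [0.7, 0.3, 0.8]
width: 0.005
gripper_force: 0.0
```

Run:
```python
from conv import *
state();s=sensors.observe();q=np.array(s["joints"]);print(info(q),np.abs(fk(q,P)[0]-s["position"]).max())
# look at scene: is the tip under the lip where expected? save only
cv2.imwrite("pics/sc_e.png",optics.get_image("scene"))
```

```text
t 26.1 p [0.5244 0.0111 0.0807] y [-0.1229  0.9107  0.3944] z [ 0.6852  0.3653 -0.6301] F [0.651  0.2911 0.7886] w 0.005145139346698948 0.0
q [ 1.1813  0.9076 -1.2474  2.5375  2.7726  0.5221 -0.8013]
{'bodyx': np.float64(-0.0215), 'top': array([ 0.006 , -0.0136,  0.1034]), 'low': np.float64(0.083), 'lip': 0, 'down': np.float64(39.1), 'yaw': np.float64(19.0)} 0.0007096615356698473
```

Tracking is exact and no contact is felt. Last part of the entry:

Request:
arm_command(
  deltas=[0.03,-0.018,-0.003,0.01,0.002,0,0,0.059,-0.037,-0.005,0.02,0.005,0,0,0.059,-0.037,-0.005,0.02,0.005,0,0,0.059,-0.037,-0.005,0.02,0.005,0,0],
)

```text
clock: 26.55
position: [0.5437, 0.0168, 0.0811]
ee_rot: [0.084, 2.227, 0.636]
force: [0.4, 0.9, -0.1]
width: 0.006
gripper_force: 0.0
```

Run:
```python
from conv import *
state();s=sensors.observe();q=np.array(s["joints"]);print(info(q))
t0,R0=fk(q,P)
for k in range(1,9):
  q,a,b=track(q,t0+[0,0,.003*k],R0,n=10)
  if k%2==0:print(k,q,a+b,info(q))
```

```text
t 26.55 p [0.5437 0.0168 0.0811] y [-0.1426  0.8715  0.4692] z [ 0.7222  0.4158 -0.5527] F [ 0.4101  0.9306 -0.0509] w 0.00623201391033334 0.0
q [ 1.2088  1.0448 -1.2492  2.521   2.8929  0.557  -0.8229]
{'bodyx': np.float64(-0.0092), 'top': array([ 0.0243, -0.0128,  0.1033]), 'low': np.float64(0.081), 'lip': np.float64(0.1296), 'down': np.float64(33.6), 'yaw': np.float64(20.8)}
2 [ 1.2156  1.0285 -1.2604  2.5195  2.8842  0.5435 -0.8294] 8.956708733248835e-16 {'bodyx': np.float64(-0.0092), 'top': array([ 0.0243, -0.0128,  0.1093]), 'low': np.float64(0.087), 'lip': np.float64(0.1356), 'down': np.float64(33.6), 'yaw': np.float64(20.8)}
4 [ 1.2204  1.0073 -1.266   2.5178  2.8876  0.5285 -0.8492] 8.97657770395367e-16 {'bodyx': np.float64(-0.0092), 'top': array([ 0.0243, -0.0128,  0.1153]), 'low': np.float64(0.093), 'lip': np.float64(0.1416), 'down': np.float64(33.6), 'yaw': np.float64(20.8)}
6 [ 1.2232  0.9812 -1.2662  2.5159  2.904   0.512  -0.8831] 6.614502586249615e-16 {'bodyx': np.float64(-0.0092), 'top': array([ 0.0243, -0.0128,  0.1213]), 'low': np.float64(0.099), 'lip': np.float64(0.1476), 'down': np.float64(33.6), 'yaw': np.float64(20.8)}
8 [ 1.2263  0.9553 -1.2663  2.5138  2.9222  0.4953 -0.9185] 6.7489993530679155e-16 {'bodyx': np.float64(-0.0092), 'top': array([ 0.0243, -0.0128,  0.1273]), 'low': np.float64(0.105), 'lip': np.float64(0.1536), 'down': np.float64(33.6), 'yaw': np.float64(20.8)}
```

Now I'll lift straight up by 16 mm and read the force.

Request:
arm_command(
  deltas=[0,0,0,0,0,0.003,0,0,0,0,0,0,0.006,0,0,0,0,0,0,0.009,0,0,0,0,0,0,0.012,0,0,0,0,0,0,0.014,0,0,0,0,0,0,0.016,0,0,0,0,0,0,0.016,0],
)

```text
clock: 27.25
position: [0.5437, 0.0169, 0.0972]
ee_rot: [0.085, 2.225, 0.637]
force: [-2.0, 0.6, -1.8]
width: 0.01
gripper_force: 1.4
```

Contact is felt (about 2–3 N). I'll carry on up in small steps.

Request:
arm_command(
  deltas=[0,0,0,0,0,0.002,0,0,0,0,0,0,0.004,0,0,0,0,0,0,0.006,0,0,0,0,0,0,0.006,0],
)

```text
clock: 27.65
position: [0.5427, 0.0167, 0.102]
ee_rot: [0.086, 2.228, 0.638]
force: [-3.5, -1.1, -11.2]
width: 0.006
gripper_force: 4.9
```

Request:
arm_command(
  deltas=[0,0,0,0,0,0.001,0,0,0,0,0,0,0.002,0,0,0,0,0,0,0.002,0,0,0,0,0,0,0.002,0],
)

```text
clock: 28.05
position: [0.5422, 0.0168, 0.1035]
ee_rot: [0.087, 2.229, 0.638]
force: [-8.5, -1.5, -15.1]
width: 0.008
gripper_force: 7.6
```

The tip's height is now 0.126 m, the stop height, and the force is rising. A bit more, to be sure it's at the stop:

Request:
arm_command(
  deltas=[0,0,0,0,0,0.002,0,0,0,0,0,0,0.003,0,0,0,0,0,0,0.003,0,0,0,0,0,0,0.003,0],
)

```text
clock: 28.45
position: [0.5411, 0.0167, 0.1052]
ee_rot: [0.088, 2.232, 0.639]
force: [-6.9, -1.4, -22.5]
width: 0.003
gripper_force: 9.3
```

Run:
```python
from conv import *
state();s=sensors.observe();print(info(np.array(s["joints"])))
cv2.imwrite("pics/sc_p.png",optics.get_image("scene"))
a=cv2.cvtColor(cv2.imread("pics/scene2.png"),cv2.COLOR_BGR2GRAY).astype(int)
b=cv2.cvtColor(cv2.imread("pics/sc_p.png"),cv2.COLOR_BGR2GRAY).astype(int)
pl=[O+.02*ex+y*ey+ez*z for y in(.02,.03) for z in(.11,.126,.14)]
print([proj("scene",p).round(1).tolist() for p in pl])
for c in(238,242,246):print(c,a[185:206,c].tolist(),b[185:206,c].tolist())
```

```text
t 28.45 p [0.5411 0.0167 0.1052] y [-0.1393  0.8703  0.4724] z [ 0.719   0.4169 -0.556 ] F [ -6.8538  -1.4478 -22.5349] w 0.0028719977733859146 9.334417507052422
q [ 1.2238  0.936  -1.2513  2.5157  2.958   0.4849 -0.9655]
{'bodyx': np.float64(-0.0116), 'top': array([ 0.0219, -0.0127,  0.1274]), 'low': np.float64(0.105), 'lip': np.float64(0.1517), 'down': np.float64(33.8), 'yaw': np.float64(21.0)}
[[247.4, 198.3], [247.3, 193.1], [247.2, 188.6], [245.1, 199.4], [245.0, 194.3], [244.9, 189.7]]
238 [89, 84, 100, 117, 93, 76, 71, 73, 70, 73, 98, 186, 210, 213, 213, 212, 212, 214, 215, 215, 217] [87, 79, 97, 109, 85, 67, 81, 178, 204, 204, 202, 203, 199, 203, 203, 203, 204, 203, 204, 204, 206]
242 [103, 123, 127, 127, 126, 94, 75, 74, 73, 72, 70, 82, 163, 208, 214, 214, 216, 215, 217, 196, 139] [98, 116, 120, 119, 121, 91, 68, 76, 141, 196, 205, 206, 203, 205, 204, 203, 203, 205, 207, 188, 131]
246 [115, 112, 115, 106, 85, 72, 70, 69, 71, 71, 67, 77, 153, 206, 218, 218, 217, 198, 132, 101, 101] [109, 107, 108, 102, 79, 64, 62, 71, 144, 197, 206, 206, 205, 206, 206, 206, 208, 187, 125, 96, 95]
```

The scene pixels show the bar–box gap shrunk to about 4.1 px. Fully up with rounded edges should give about 4.0 px, so the bar is at or near its stop. The tip slid back on the rounded edge, so I'll reseat it 3 mm deeper and press once more to confirm.

Request:
arm_command(
  deltas=[0,0,0,0,0,-0.006,0,0,0,0,0,0,-0.012,0,0,0,0,0.003,0.001,-0.012,0,0,0,0,0.003,0.001,-0.012,0,0,0,0,0.003,0.001,-0.008,0,0,0,0,0.003,0.001,-0.006,0,0,0,0,0.003,0.001,-0.006,0],
)

```text
clock: 29.2
position: [0.5448, 0.0176, 0.0999]
ee_rot: [0.088, 2.231, 0.638]
force: [-7.0, -1.7, -17.2]
width: 0.002
gripper_force: 8.0
```

Request:
arm_command(
  deltas=[0,0,0,0,0,0.002,0,0,0,0,0,0,0.004,0,0,0,0,0,0,0.006,0,0,0,0,0,0,0.006,0],
)

```text
clock: 29.6
position: [0.5423, 0.0177, 0.1036]
ee_rot: [0.09, 2.236, 0.64]
force: [-9.8, -2.7, -26.3]
width: 0.006
gripper_force: 11.9
```

Run:
```python
from conv import *
state();s=sensors.observe();print(info(np.array(s["joints"])))
im=optics.get_image("scene");cv2.imwrite("pics/sc_p2.png",im)
b=cv2.cvtColor(im,cv2.COLOR_BGR2GRAY).astype(int)
for c in(238,242,246):print(c,b[185:200,c].tolist())
```

```text
t 29.6 p [0.5423 0.0177 0.1036] y [-0.1374  0.8701  0.4734] z [ 0.7164  0.4173 -0.5591] F [ -9.7595  -2.6779 -26.2848] w 0.006485740453650088 11.880450267344713
q [ 1.2098  0.9237 -1.2334  2.5126  2.9857  0.4824 -1.0016]
{'bodyx': np.float64(-0.0097), 'top': array([ 0.0234, -0.0119,  0.1259]), 'low': np.float64(0.103), 'lip': np.float64(0.1525), 'down': np.float64(34.0), 'yaw': np.float64(21.1)}
238 [87, 79, 96, 110, 86, 65, 82, 175, 204, 204, 203, 202, 202, 202, 203]
242 [99, 114, 119, 120, 121, 91, 69, 74, 142, 195, 204, 204, 204, 204, 204]
246 [108, 107, 109, 103, 76, 66, 61, 74, 145, 196, 206, 206, 205, 205, 206]
```

At 26 N the bar's edge doesn't move any further in the picture, so it's at its stop. I'll lower the finger and withdraw along the entry path in reverse.

Request:
arm_command(
  deltas=[0,0,0,0,0,-0.006,0,0,0,0,0,0,-0.012,0,0,0,0,0,0,-0.018,0,0,0,0,0,0,-0.025,0,0,0,0,0,0,-0.025,0,-0.03,0.018,0.003,-0.012,-0.004,-0.025,0,-0.059,0.037,0.005,-0.022,-0.006,-0.025,0,-0.089,0.055,0.008,-0.031,-0.009,-0.025,0,-0.118,0.074,0.01,-0.041,-0.011,-0.025,0,-0.148,0.092,0.013,-0.05,-0.014,-0.025,0,-0.177,0.11,0.016,-0.059,-0.016,-0.025,0,-0.207,0.129,0.018,-0.069,-0.019,-0.025,0,-0.236,0.147,0.021,-0.078,-0.022,-0.025,0,-0.266,0.165,0.024,-0.088,-0.024,-0.025,0,-0.295,0.184,0.026,-0.097,-0.027,-0.025,0,-0.295,0.184,0.026,-0.097,-0.027,-0.025,0,-0.295,0.184,0.026,-0.097,-0.027,-0.025,0],
)

```text
clock: 31.35
position: [0.451, -0.0084, 0.0838]
ee_rot: [-0.114, 2.601, 0.12]
force: [-0.1, -0.5, -0.3]
width: 0.006
gripper_force: 0.0
```

Run:
```python
from conv import *
state();print(info(np.array(sensors.observe()["joints"])))
im=optics.get_image("scene");cv2.imwrite("pics/sc_z.png",im)
b=cv2.cvtColor(im,cv2.COLOR_BGR2GRAY).astype(int)
for c in(238,242,246):print(c,b[185:200,c].tolist())
a=cv2.imread("pics/scene0.png").astype(int);d=np.abs(im.astype(int)-a).max(2)
for n,(x0,y0,x1,y1) in dict(dish=(188,148,235,182),tin=(232,118,260,162),mug=(345,172,372,210),tumbler=(203,205,235,245),beaker=(248,185,270,215)).items():print(n,(d[y0:y1,x0:x1]>40).mean().round(3))
h=cv2.cvtColor(im,cv2.COLOR_BGR2HSV);m=cv2.inRange(h,(45,80,40),(80,255,255));m[:, :120]=0
n,l,st,c=cv2.connectedComponentsWithStats(m)
print("jar pred",proj("scene",[.348,.325,.105]),[(st[i].tolist(),c[i].round(1).tolist()) for i in range(1,n) if st[i,4]>40])
print("mill head pred",proj("scene",[.443,.326,.15]),im[int(proj("scene",[.443,.326,.15])[1]),int(proj("scene",[.443,.326,.15])[0])])
```

```text
t 31.35 p [ 0.451  -0.0084  0.0838] y [-0.1048  0.9925  0.0634] z [ 0.5054  0.1081 -0.8561] F [-0.0998 -0.5038 -0.2572] w 0.005623377231914822 0.0
q [ 0.6915  0.2844 -0.7986  2.5492  2.5099  0.1863 -0.8599]
{'bodyx': np.float64(-0.0688), 'top': array([-0.0632, -0.0142,  0.106 ]), 'low': np.float64(0.095), 'lip': 0, 'down': np.float64(58.9), 'yaw': np.float64(3.0)}
238 [86, 82, 97, 113, 88, 68, 83, 179, 206, 209, 207, 207, 204, 205, 205]
242 [99, 117, 122, 121, 121, 92, 69, 76, 144, 198, 209, 208, 210, 207, 206]
246 [112, 111, 111, 103, 81, 66, 64, 74, 148, 200, 210, 208, 210, 208, 209]
dish 0.0
tin 0.0
mug 0.0
tumbler 0.0
beaker 0.044
jar pred [205.6813 260.3094] [([196, 253, 19, 18, 249], [204.4, 261.8]), ([197, 278, 11, 18, 113], [203.0, 286.3])]
mill head pred [179.7027 227.8822] [46 63 87]
```

Everything is in place, but I want a tighter check of the bar's height before handing in: the bar's lower edge against the clip's edge, before and after.

Run:
```python
from conv import *
a=cv2.cvtColor(cv2.imread("pics/scene0.png"),cv2.COLOR_BGR2GRAY).astype(float)
z=np.mean([cv2.cvtColor(optics.get_image("scene"),cv2.COLOR_BGR2GRAY).astype(float) for _ in range(4)],0)
def edge(im,c,r0=186,r1=206):
    v=im[r0:r1,c];g=np.diff(v);k=g.argmax();w=np.clip(g[max(k-2,0):k+3],0,None);return r0+.5+(np.arange(max(k-2,0),max(k-2,0)+len(w))*w).sum()/w.sum(),g[k]
for c in range(235,262,2):
    e0,e1=edge(a,c),edge(z,c);print(c,np.round(e0,1),np.round(e1,1),"diff",round(e0[0]-e1[0],2))
for y in(.032,.015,0,-.015,-.032):
    print(y,"bar .11/.126",[proj("scene",O+.02*ex+y*ey+ez*h).round(1).tolist() for h in(.11,.126)])
print("back corner",[proj("scene",O+.064*ex+.032*ey+ez*h).round(1).tolist() for h in(.11,.126)])
print("clip",[proj("scene",O-.002*ex+y*ey+ez*.168).round(1).tolist() for y in(.015,-.015)])
for c in(250,254):print(c,a[175:210,c].astype(int).tolist(),z[175:210,c].astype(int).tolist())
```

```text
235 [194.5  84. ] [190.8  75. ] diff 3.7
237 [195.4  78. ] [191.4  88. ] diff 3.96
239 [196.  61.] [192.   69.2] diff 3.97
241 [196.5  81. ] [192.6  95.2] diff 3.9
243 [197.  62.] [193.4  83.8] diff 3.63
245 [197.3  73. ] [193.3  80. ] diff 4.03
247 [196.4  85. ] [192.4  89. ] diff 4.04
249 [195.7  42. ] [191.6  63. ] diff 4.08
251 [195.   7.] [190.8   7.8] diff 4.15
253 [193.5  10. ] [189.8  13.5] diff 3.69
255 [192.2  11. ] [188.5  15.2] diff 3.62
257 [191.   7.] [187.2  12. ] diff 3.85
259 [186.6  18. ] [186.7  17.5] diff -0.05
261 [186.7   9. ] [186.8  10.8] diff -0.07
0.032 bar .11/.126 [[244.7, 199.7], [244.5, 194.5]]
0.015 bar .11/.126 [[248.5, 197.7], [248.4, 192.5]]
0 bar .11/.126 [[251.8, 195.9], [251.7, 190.8]]
-0.015 bar .11/.126 [[255.1, 194.2], [255.0, 189.2]]
-0.032 bar .11/.126 [[258.8, 192.3], [258.7, 187.3]]
back corner [[233.0, 195.8], [232.8, 190.7]]
clip [[254.2, 180.6], [260.9, 177.4]]
250 [146, 146, 141, 112, 81, 72, 85, 96, 100, 100, 100, 95, 75, 63, 62, 61, 62, 59, 60, 62, 61, 68, 70, 67, 68, 66, 66, 70, 69, 71, 70, 67, 71, 70, 71] [160, 160, 154, 123, 91, 82, 93, 107, 110, 108, 110, 103, 77, 67, 65, 64, 66, 78, 81, 82, 77, 77, 76, 74, 74, 74, 74, 75, 76, 76, 76, 77, 78, 78, 78]
254 [155, 108, 86, 81, 80, 86, 97, 99, 99, 93, 73, 60, 61, 60, 60, 60, 60, 59, 67, 77, 77, 78, 76, 79, 79, 78, 78, 78, 79, 78, 79, 78, 80, 77, 78] [170, 119, 93, 89, 88, 95, 105, 108, 109, 101, 77, 65, 65, 65, 72, 83, 85, 85, 85, 86, 86, 86, 86, 86, 86, 86, 87, 87, 87, 86, 87, 86, 87, 86, 86]
```

The bar's edge now sits at the height predicted for fully up: rows 192.0, 190.6 and 188.5 against predictions of 192.0, 190.3 and 188.7. It also didn't move between 22 and 26 N. Handing in.

```bash
python3 -c "
from cell import arm
print(arm.sign_off())"
```

```text
the job is handed in; nothing more can be done
None
```

The job is handed in: by my measurements the pepper mill and spice jar stand upright on the tray, the push bar is up at its stop, and the mug, glasses, dish and tin are where they started. The sign-off returned no verdict.

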